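# Unmould a cast plaster tile and stand it up to dry

## Robot

A 7-joint arm with a two-finger parallel gripper is mounted at the origin on the work surface. World frame = base frame: x ahead of the robot, y to its left, z up, the work surface at z = 0. Lengths are in m, angles in rad, forces in N, time in s.
With the tool pointing down it reaches from about 0.375 to 0.925 m from the base axis. Payload 3.1 kg.
Tool frame: the origin (TCP) lies at the very end of the fingers, on their centre line; the grasp point (between the pads) lies 19 mm behind it (arm.tcp_to_grasp is the distance from the TCP to the grasp point, in m); z points along the fingers, y is the line along which they close (so a half turn about z gives the same grasp; the last joint's range is limited). The gripper opens to 85 mm and grips with 20 to 120 N. Pads are 22 mm wide; open, the fingers measure 114 mm over their backs; the gripper's body (76 mm by 85 mm) begins 54 mm behind the grasp point. The pads swing forward as they close: fully open they stand 13 mm farther back than shut.
Start: joints at [1.112, 0.383, 0.044, 1.598, -0.018, 1.161, -0.05], TCP at [0.229, -0.608, 0.231] pointing down, gripper open.
Joint ranges: [-2.61, 2.61], [-0.41, 2.15], [-1.48, 1.57], [0, 2.5], [-1.57, 4.71], [0.05, 1.97], [-2.85, 2.85]. Speed limits (rad/s): [2.79, 2.79, 3.14, 3.14, 3.14, 3.14, 3.14].

## Interface

Orientations are given as a rotation vector (axis times angle).
In Python, from bench import arm gives the robot as it stands.
- The arm moves only by the tool jog_arm, never from a script. Its argument "commands" is a list of rows, each an object with "dp": the shift along the tool's x, y, z in units of 50 mm (1.0 is 50 mm), a list of three; "spin": the turn about the tool's z in units of 6 degrees (1.0 is 6 degrees). A call has 1 to 5 rows; each row is the pose to reach, as a shift and turn from the pose commanded when the call began, along the tool's axes at that moment; what a row does not reach only later rows make up. A row lasts 1/8 s, in which the tool goes at most 62.5 mm and 10.7 degrees, less where a joint would pass 70% of its speed; a pose out of reach is approached as far as the arm can. A call with a gripper value outside its range is refused whole. "gripper" is the closure, from 0 (fully open) to 1 (shut), set as the call begins (left out, the last holds). The fingers move at their own pace and stop on an object; "newtons" is the grip in N (left out, the last holds). Time passes only in rows, so rows that repeat a pose let the fingers close. It gives the time, the measured TCP pose, the force, the opening and the grip force at its end, in the units of the state.
- arm.get_obs(): the state, without advancing time (a new reading comes with each control period).
- arm.get_image(name): name is "scene" or "side" or "wrist"; returns a dict with "image" (384x512x3 uint8, red, green, blue), "fx", "fy", "cx", "cy" (pixels), "world_to_cam" (4x4, takes a point from world to camera coordinates). Camera axes: x right, y down, z forward; pixel columns grow to the right and rows downward; lengths in m; the calibration is good to about 2 mm. A picture is of the moment at which its call begins. There is no depth.
- arm.job_done(): hands the job in; it is judged then, once.
Trained networks look in a picture, given as the dict that the camera call returned (one of the last four; its "shot" number tells which), for a name from the list of things; names that differ only in an ending like _2 or _b are one class to them, and where a whole thing is asked for, a point or a joint stands for the part that bears it (a point fixed in the world has none). Each returns a list of dicts, best first, with "p" (0 to 1); they miss things now and then, are a little off and sometimes report something else, mostly with a low value. They report only what shows in the picture. A call takes as long as a camera call. They do not tell look-alikes from the thing itself.
- arm.regions_of(picture, target): "region" (384x512 bool, what is visible of it).
- arm.tip_of(picture, target): "location" ([x, y, z] in m, in world coordinates, good to about 4 mm: a listed point, or the origin of a listed thing).
The state is a dict: "time": time; "joint_pos": joint angles; "qd": joint speeds; "joint_torque": joint torques, N m; "position": TCP position; "tcp_rot": TCP orientation; "contact_force": force on the tool from outside, world axes, zero at the start; "moment": the same for the moment, N m; "grip_width": finger opening in m; "grip_force": force on a finger pad.
Only numpy, scipy, OpenCV 4.12 (cv2) and the standard library are available. Lean on these libraries where they do the work, as an engineer would, in place of code of your own. Each camera call takes 0.05 s, during which the arm holds its last target. There are 200 camera calls.

## Task

Lift the arched plaster tile out of its mould and lean it on the little wooden easel, square foot on the ledge and arch uppermost, and let go. Then take it again by its arched top edge and stand it upright, arch up and centred, in the empty slot of the wire drying rack. Never drop the tile, and leave the coasters in the rack and everything else on the table as they are.

Things in the scene. Friction and masses are not known exactly. Their poses are not given: they have to be found in the camera images.
- tile: White plaster arch-shaped tile, 0.15 kg, 120 mm long (x), 64 wide (y), 12 thick (z). Origin at the middle of the slab. +x points to the round arch end (half disc, radius 32, centred at x = +28); the square foot is at x = -60 mm. +z is the face with a 1 mm raised sun. Starts lying loose in the mould, +z up, underside 14 mm above the table.
- mould: Dark grey mould fixed on the table, 170 (x) x 108 x 24 mm high, origin under its centre. Arch-shaped cavity 10 mm deep, floor at 14 mm, 2 mm clearance; tile has the same axes and centre and stands 2 mm proud. From x = -31 to +21 the sides are cut away down to the table, beyond 25 mm from the centre line: fingers can take the tile's long edges (64 mm apart) there.
- easel: Small wooden easel, fixed, base 80 x 120 x 12 mm, origin under the base, z up. Its rest, 40 mm wide, centred on x = 0, rises at 45 degrees towards the easel's own +y: 80 mm long up the slope, 10 thick, with a ledge at its foot 14 mm high at right angles to it. A tile on it overhangs each side by 12 mm and the upper end by 40 mm.
- easel_foot (a point): Inner corner where the easel's rest meets its ledge, on the centre line, 60 mm above the table (easel frame: 0, -40, 60 mm; axes as the easel's). The tile's foot belongs here.
- rack: Drying rack, fixed: wooden board 90 (x) x 160 (y) x 12 mm, origin under its centre. Three slots at y = -46, 0, +46 mm, each between two steel wire hoops lying along x (53 mm long, 5 mm wire, tops 60 mm above the table), 20 mm clear between them. Two slots hold coasters, one is empty.
- blotter: Paper-thin strip of white paper, 70 mm (x) by 19 mm (y), on the rack board in the empty slot; origin at the centre of that slot on the board's top face (12 mm above the table), axes as the rack's. Which of the three slots it is varies.
- coaster_a: Square plaster coaster 72 x 72 mm, 12 mm thick (its y), standing loose in a rack slot, top 84 mm above the table; origin at its centre.
- coaster_b: A second coaster, the same as the other, in another slot.
- mug: Bystander: squat teal mug, 104 mm wide, 75 mm high, on a flat wooden mat; origin under its centre.
- remote: Bystander: black remote control 160 x 45 x 18 mm; origin under its centre.
- jar: Bystander: clear jar with a red cap, 100 mm wide, 130 mm high; origin under its centre.
- scraper: Bystander: spatula lying on the table.
- brush: Bystander: brush lying on the table.
- bowl: Bystander: white mixing bowl, 140 mm wide, 60 mm high; origin under its centre.
- pot: Bystander: small lidded paint pot, 42 mm wide, 42 mm high, between the task's things; origin under its centre.
- bottle: Bystander: clear bottle, 66 mm wide, 200 mm high; origin under its centre.
Not all that is in view belongs to the job. What is shaped like the tile but yellow is not meant. Several things have the shape of the mould; the one meant has the colours described above.

How it is judged:
By the outcome, as a careful person would: the job done as asked, in the order asked, and still so for the second after the job is handed in, with the robot touching nothing.
It also fails if it takes over 61 s, if anything falls off the work surface, if the arm or the gripper's body presses on something with over 40 N, if the wrist force passes 120 N, or if a joint passes its speed limit or range.

## Working session

There is one attempt and no reset: what is moved stays moved. The work goes in short steps, Python scripts to look and compute and a tool call to move; the robot and the scene stay as the last step left them, time stands still between calls to the robot, and variables do not carry over. Pictures are saved under pics/ and viewed, at most 10 in all, crops included, and the job is handed in when it is done.

Besides the shell and the picture viewer there is one more tool, called after "Call:" as name(argument=value, ...) on one line, values as JSON. jog_arm: Moves the arm, as the interface text tells. Its arguments: {"type":"object","properties":{"commands":{"type":"array","items":{"type":"object","properties":{"dp":{"type":"array","items":{"type":"number"}},"spin":{"type":"number"}}}},"gripper":{"type":"number"},"newtons":{"type":"number"}},"required":["commands"]}

```bash
ls; mkdir -p pics; cat > h.py <<'E'
import numpy as np, cv2
from scipy.spatial.transform import Rotation as R
from bench import arm
def save(p,n,crop=None,s=1):
    im=p["image"][...,::-1]
    if crop: a,b,c,d=crop; im=im[b:d,a:c]
    cv2.imwrite("pics/"+n,cv2.resize(im,None,fx=s,fy=s,interpolation=cv2.INTER_CUBIC))
def proj(p,X):
    X=np.atleast_2d(X); c=(p["world_to_cam"]@np.c_[X,np.ones(len(X))].T)[:3]
    return np.c_[p["fx"]*c[0]/c[2]+p["cx"],p["fy"]*c[1]/c[2]+p["cy"]]
def atz(p,uv,z):
    T=np.linalg.inv(p["world_to_cam"]); d=T[:3,:3]@[(uv[0]-p["cx"])/p["fx"],(uv[1]-p["cy"])/p["fy"],1]
    o=T[:3,3]; return o+d*(z-o[2])/d[2]
def tri(ps,uvs):
    A=[]
    for p,uv in zip(ps,uvs):
        M=p["world_to_cam"]; K=np.array([[p["fx"],0,p["cx"]],[0,p["fy"],p["cy"]],[0,0,1]])@M[:3]
        A+=[uv[0]*K[2]-K[0],uv[1]*K[2]-K[1]]
    v=np.linalg.svd(np.array(A))[2][-1]; return v[:3]/v[3]
E
python3 - <<'E'
from h import *
np.set_printoptions(precision=3,suppress=True)
o=arm.get_obs(); print(o["position"],R.from_rotvec(o["tcp_rot"]).as_matrix(),o["time"],arm.tcp_to_grasp)
a=arm.get_image("scene");b=arm.get_image("side")
save(a,"scene.png",s=1.5);save(b,"side.png",s=1.5)
for n,p in (("scene",a),("side",b)):
    print(n,"campos",np.linalg.inv(p["world_to_cam"])[:3,3])
    for t in "tile mould easel easel_foot rack blotter coaster_a pot".split():
        for r in arm.tip_of(p,t)[:4]: print(n,t,round(r["p"],2),r["location"],proj(p,r["location"])[0].round())
print(arm.get_obs()["time"])
E
```

```text
pics
[ 0.229 -0.607  0.23 ] [[ 0.936  0.353 -0.001]
 [ 0.353 -0.936  0.002]
 [-0.    -0.003 -1.   ]] 0.0 0.0187
scene campos [ 1.179 -0.431  1.054]
scene tile 0.9 [0.37, -0.1856, 0.0065] [184. 189.]
scene tile 0.73 [0.7542, 0.0068, 0.0017] [286. 239.]
scene tile 0.71 [0.5638, -0.2392, 0.0223] [195. 231.]
scene mould 0.97 [0.5595, -0.2442, -0.0018] [194. 234.]
scene mould 0.61 [0.3816, -0.4397, 0.0016] [120. 224.]
scene easel 0.92 [0.4742, -0.0134, 0.002] [237. 188.]
scene easel 0.42 [0.5573, -0.2446, 0.001] [194. 233.]
scene rack 0.83 [0.4716, 0.2491, 0.0003] [292. 159.]
scene rack 0.22 [0.7835, -0.1387, 0.0009] [256. 268.]
scene blotter 0.42 [0.4585, 0.1997, 0.0166] [280. 160.]
scene coaster_a 0.68 [0.4722, 0.2467, 0.0499] [292. 151.]
scene coaster_a 0.56 [0.5638, -0.2378, 0.0222] [196. 230.]
scene coaster_a 0.48 [0.4716, 0.2861, 0.0517] [300. 147.]
scene pot 0.53 [0.4288, 0.1083, -0.001] [257. 167.]
scene pot 0.44 [0.7524, -0.2874, 0.0023] [212. 284.]
scene pot 0.35 [0.7531, 0.0094, 0.0037] [287. 238.]
side campos [-0.159  0.735  0.831]
side tile 0.89 [0.5604, -0.2452, 0.021] [314. 179.]
side tile 0.89 [0.3649, -0.1823, 0.0092] [349. 216.]
side mould 0.86 [0.5556, -0.2435, 0.0006] [314. 185.]
side mould 0.86 [0.381, -0.4433, 0.0024] [390. 184.]
side easel 0.89 [0.4772, -0.0104, -0.0008] [284. 226.]
side easel_foot 0.64 [0.4735, -0.0465, 0.061] [294. 205.]
side rack 0.96 [0.4699, 0.2459, -0.003] [220. 270.]
side rack 0.69 [0.6404, 0.4977, -0.0005] [102. 282.]
side rack 0.18 [0.7769, -0.142, -0.0027] [248. 170.]
side blotter 0.62 [0.4643, 0.2035, 0.0165] [233. 258.]
side blotter 0.32 [0.4754, -0.0445, 0.0579] [293. 206.]
side coaster_a 0.56 [0.476, 0.2941, 0.0511] [203. 263.]
side coaster_a 0.56 [0.4717, 0.2447, 0.0474] [219. 256.]
side pot 0.52 [0.4326, 0.1082, -0.0011] [266. 252.]
0.9
```

View pics/scene.png

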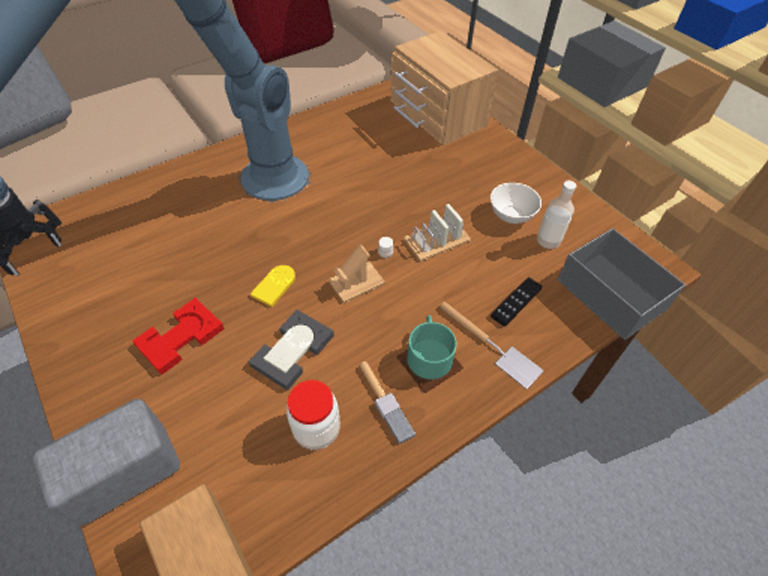

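View pics/side.png

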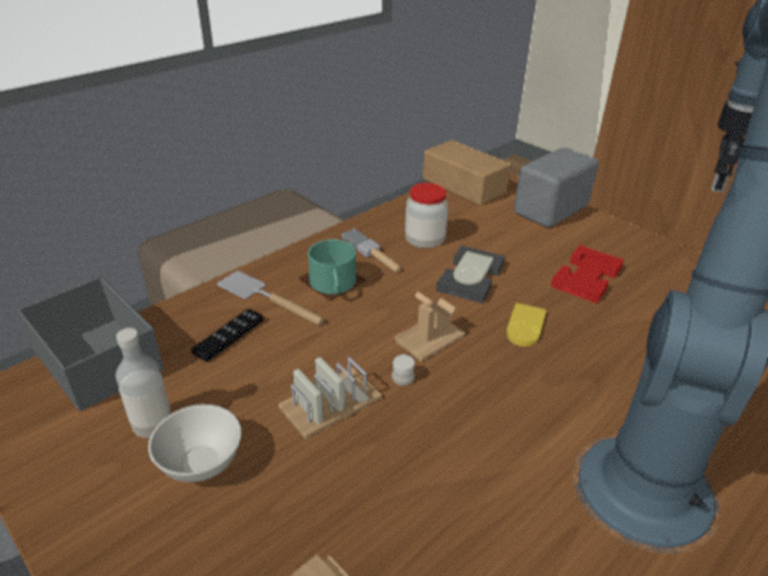

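The wanted tile is white in the dark grey mould, scene px (195,231). It could be confused with the yellow tile at (182,190) and the red mould at (119,223). The side view shows the wanted one at (314,179). The empty slot is the rack's slot on the -y side, with coasters in the other two. I'll move above the mould to look with the wrist camera.

Call:
jog_arm(commands=[{"dp": [1.2, -0.6, -0.3]}, {"dp": [2.3, -1.2, -0.6]}, {"dp": [3.4, -1.8, -1]}, {"dp": [4.4, -2.3, -1]}, {"dp": [5.5, -2.9, -1]}], gripper=0)

```text
$.commands[0]: bad value
```

Call:
jog_arm(commands=[{"dp": [1.0, -0.5, 0]}, {"dp": [2.0, -1.0, 0]}, {"dp": [2.7, -1.4, 0]}, {"dp": [2.7, -1.4, 0]}])

```text
$.commands[0]: bad value
```

```bash
cat >> h.py <<'E'
def rect(p,t,z,i=0):
    "min-area rectangle of a region's outline projected on plane z"
    m=arm.regions_of(p,t)[i]["region"].astype(np.uint8)
    c=max(cv2.findContours(m,cv2.RETR_EXTERNAL,cv2.CHAIN_APPROX_NONE)[0],key=len)[:,0]
    X=np.array([atz(p,q,z)[:2] for q in c])*1000
    r=cv2.minAreaRect(X.astype(np.float32)); b=cv2.boxPoints(r)
    e=b[1]-b[0] if r[1][1]<np.linalg.norm(b[1]-b[0])+.1 and r[1][0]<r[1][1] else b[2]-b[1]
    e=max(b[1]-b[0],b[2]-b[1],key=np.linalg.norm)
    return np.array(r[0]).round(1),np.sort(r[1])[::-1].round(1),round(float(np.degrees(np.arctan2(e[1],e[0]))),1)
def state():
    o=arm.get_obs(); M=R.from_rotvec(o["tcp_rot"]).as_matrix()
    print("t",o["time"],"tcp",np.round(o["position"],4),"x-yaw",round(float(np.degrees(np.arctan2(M[1,0],M[0,0]))),2),"z",M[:,2].round(3),"F",np.round(o["contact_force"],1),"w",round(o["grip_width"],4),"gf",round(o["grip_force"],1))
    return o,M
E
python3 - <<'E'
from h import *
np.set_printoptions(precision=3,suppress=True)
state()
w=arm.get_image("wrist"); save(w,"w1.png",s=1.5)
T=np.linalg.inv(w["world_to_cam"]); print("cam",T[:3,3],T[:3,2])
for t,z in (("tile",.026),("mould",.024)):
    for i in range(2):
        try: print(t,rect(w,t,z,i))
        except Exception as e: print(e)
    for r in arm.tip_of(w,t)[:3]: print(t,r["p"],r["location"])
a=arm.get_image("scene");b=arm.get_image("side")
for p in (a,b):
  for t,z in (("mould",.024),("easel",.006),("rack",.006),("blotter",.012)):
    for i,r in enumerate(arm.tip_of(p,t)[:2]): print(t,round(r["p"],2),np.array(r["location"]))
    print(t,z,rect(p,t,z))
E
```

```text
t 0.9 tcp [ 0.23  -0.608  0.231] x-yaw 20.68 z [ 0.  0. -1.] F [-0.8 -0.2  0.6] w 0.0854 gf 0.0
cam [ 0.297 -0.582  0.373] [-0.262 -0.1   -0.96 ]
list index out of range
list index out of range
mould (array([ 346.6, -452.4]), array([177.8,  62.8]), -69.3)
list index out of range
mould 0.83 [0.3799, -0.4425, 0.0009]
mould 0.84 [ 0.558 -0.243 -0.   ]
mould 0.73 [ 0.469  0.246 -0.001]
mould 0.024 (array([ 545.3, -194.9]), array([117.5,  75.4]), 23.1)
easel 0.91 [ 0.477 -0.011  0.001]
easel 0.006 (array([445.2,  -6.6]), array([142.8, 135.6]), -3.0)
rack 0.96 [0.47  0.246 0.001]
rack 0.27 [ 0.749  0.28  -0.002]
rack 0.006 (array([466.5, 244.4]), array([167. , 107.3]), 83.9)
blotter 0.64 [0.753 0.006 0.003]
blotter 0.61 [0.459 0.201 0.011]
blotter 0.012 (array([462.6, 199.5]), array([61.2, 16.2]), -8.4)
mould 0.76 [ 0.381 -0.443  0.004]
mould 0.62 [ 0.559 -0.243  0.018]
mould 0.024 (array([ 371.3, -424.4]), array([208.4, 112.5]), -77.8)
easel 0.88 [ 0.478 -0.011 -0.001]
easel 0.006 (array([486.8, -39.2]), array([204. , 125.6]), -62.7)
rack 0.62 [0.47  0.247 0.002]
rack 0.006 (array([479.1, 241. ]), array([169.2, 114.3]), 82.6)
blotter 0.51 [0.462 0.202 0.019]Traceback (most recent call last):
  File "<stdin>", line 15, in <module>
  File "h.py", line 22, in rect
    m=arm.regions_of(p,t)[i]["region"].astype(np.uint8)
      ~~~~~~~~~~~~~~~~~~~^^^
IndexError: list index out of range
```

Call:
jog_arm(commands=[{"dp": [1.2, -0.6, -0.3], "spin": 0}, {"dp": [2.3, -1.2, -0.6], "spin": 0}, {"dp": [3.4, -1.8, -1], "spin": 0}, {"dp": [4.4, -2.3, -1], "spin": 0}, {"dp": [5.5, -2.9, -1], "spin": 0}], gripper=0)

```text
time: 2.78
position: [0.4341, -0.3776, 0.2824]
tcp_rot: [3.089, 0.563, 0.002]
contact_force: [-0.1, 0.2, -0.3]
grip_width: 0.0855
grip_force: 0.0
```

Call:
jog_arm(commands=[{"dp": [1.0, -0.5, 0], "spin": 0}, {"dp": [2.0, -1.0, 0], "spin": 0}, {"dp": [3.0, -1.5, 0], "spin": 0}, {"dp": [3.0, -1.5, 0], "spin": 0}])

```text
time: 3.28
position: [0.5507, -0.2481, 0.2815]
tcp_rot: [-3.084, -0.582, -0.005]
contact_force: [-0.1, -0.4, 0.2]
grip_width: 0.0851
grip_force: 0.0
```

```bash
python3 - <<'E'
from h import *
np.set_printoptions(precision=3,suppress=True)
state()
w=arm.get_image("wrist"); save(w,"w2.png",s=1.5)
T=np.linalg.inv(w["world_to_cam"]); print("cam",T[:3,3],T[:3,2])
for t,z in (("tile",.026),("mould",.024)):
    try: print(t,rect(w,t,z))
    except Exception as e: print(e)
    for r in arm.tip_of(w,t)[:3]: print(t,r["p"],r["location"],proj(w,r["location"])[0])
E
```

```text
t 3.275 tcp [ 0.551 -0.248  0.281] x-yaw 21.37 z [ 0.003  0.004 -1.   ] F [-0.1 -0.4  0.2] w 0.0851 gf 0.0
cam [ 0.617 -0.222  0.424] [-0.258 -0.099 -0.961]
tile (array([ 561. , -241.7]), array([119.3,  64.7]), -67.5)
tile 0.73 [0.3676, -0.1885, 0.0102] [185.09  248.262]
tile 0.66 [0.5576, -0.2408, 0.0196] [253.223 157.885]
mould (array([ 539.8, -192.7]), array([110.8,  66.4]), 22.4)
mould 0.6 [0.3811, -0.4417, 0.0007] [320.392 284.984]
```

View pics/w2.png

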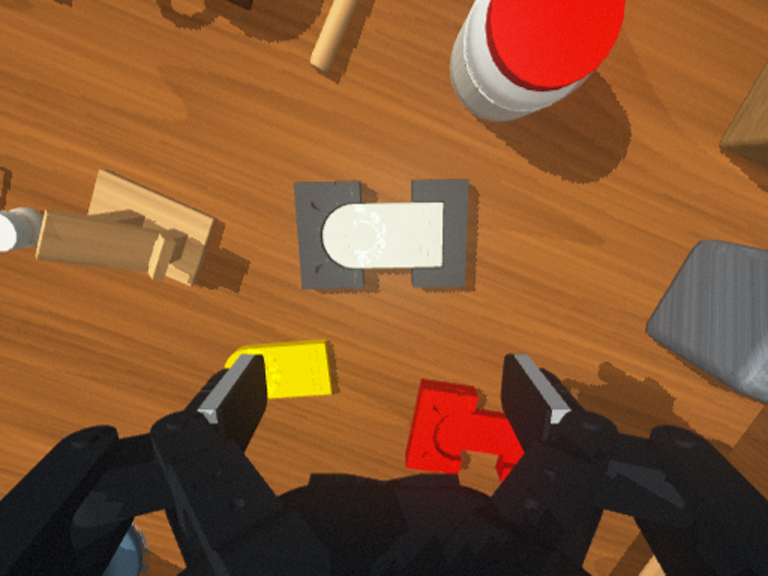

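The white tile sits in the dark grey mould at wrist px (253,157), with the arch to the left. The yellow tile (187,247) and the red mould (310,290) are the decoys. The tile's size at z=26 mm comes out as 119x65, which matches. I'll rotate to its yaw and lower.

Call:
jog_arm(commands=[{"dp": [0.1, 0, 0.2], "spin": -1.75}, {"dp": [0.23, 0.06, 0.5], "spin": -3.5}, {"dp": [0.23, 0.06, 0.8], "spin": -5.25}, {"dp": [0.23, 0.06, 1.0], "spin": -7.0}, {"dp": [0.23, 0.06, 1.2], "spin": -8.7}])

```text
time: 4.15
position: [0.557, -0.2566, 0.2208]
tcp_rot: [2.525, 1.869, -0.001]
contact_force: [-0.0, -0.7, -0.0]
grip_width: 0.0856
grip_force: 0.0
```

Call:
jog_arm(commands=[{"dp": [0, 0, 0], "spin": -1.7}, {"dp": [0, 0, 0], "spin": -3.4}, {"dp": [0, 0, 0], "spin": -5.1}, {"dp": [0, 0, 0], "spin": -6.5}, {"dp": [0, 0, 0], "spin": -6.5}])

```text
time: 4.78
position: [0.5572, -0.2564, 0.2212]
tcp_rot: [-1.766, -2.598, 0.001]
contact_force: [-0.1, 0.3, -1.1]
grip_width: 0.0854
grip_force: 0.0
```

```bash
python3 - <<'E'
from h import *
np.set_printoptions(precision=3,suppress=True)
state()
w=arm.get_image("wrist"); save(w,"w3.png",s=1.5)
T=np.linalg.inv(w["world_to_cam"]); print("cam",T[:3,3],T[:3,2])
for t,z in (("tile",.026),("easel",.012),("blotter",.012)):
    try: print(t,rect(w,t,z))
    except Exception as e: print(e)
    for r in arm.tip_of(w,t)[:3]: print(t,r["p"],r["location"],proj(w,r["location"])[0])
E
```

```text
t 4.775 tcp [ 0.557 -0.256  0.221] x-yaw 111.58 z [-0. -0. -1.] F [-0.1  0.3 -1.1] w 0.0854 gf 0.0
cam [ 0.532 -0.189  0.363] [ 0.103 -0.262 -0.96 ]
tile (array([ 559.8, -241.6]), array([119.4,  63.9]), -66.9)
tile 0.91 [0.5623, -0.2427, 0.0204] [262.412 162.368]
tile 0.7 [0.369, -0.1874, 0.0073] [132.095  60.845]
easel (array([498.9, -76.1]), array([35.2, 12.9]), 21.6)
list index out of range
```

View pics/w3.png

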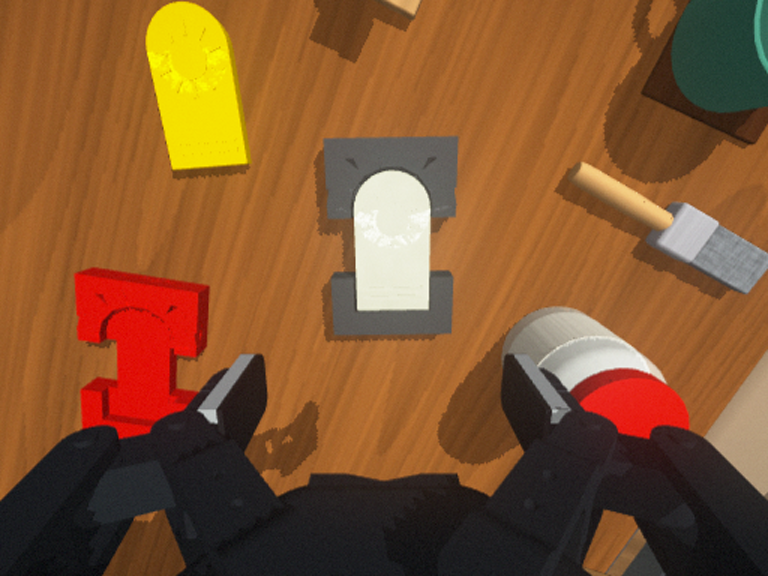

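The tile sits squarely in the grey mould at px (262,160), with the yellow and red decoys off to the left. Both views agree within about 1 mm: centre (0.5604,-0.2417), arch yaw 112.8°. I'll go down in steps.

Call:
jog_arm(commands=[{"dp": [0.15, 0.17, 1.0], "spin": -0.2}, {"dp": [0.15, 0.17, 2.0], "spin": -0.2}, {"dp": [0.15, 0.17, 3.0], "spin": -0.2}, {"dp": [0.15, 0.17, 3.0], "spin": -0.2}, {"dp": [0.15, 0.17, 3.0], "spin": -0.2}])

```text
time: 5.75
position: [0.5649, -0.2446, 0.073]
tcp_rot: [1.731, 2.619, 0.001]
contact_force: [0.5, -0.8, 1.1]
grip_width: 0.0857
grip_force: 0.0
```

```bash
python3 - <<'E'
from h import *
o,M=state()
print("delta mm tool",(M.T@(np.array([.5623,-.2463,.003])-o["position"])*1000).round(1))
E
```

```text
t 5.75 tcp [ 0.5649 -0.2446  0.073 ] x-yaw 113.07 z [ 0.003 -0.001 -1.   ] F [ 0.5 -0.8  1.1] w 0.0857 gf 0.0
delta mm tool [-0.4 -3.2 70. ]
```

Call:
jog_arm(commands=[{"dp": [0, -0.06, 0.5], "spin": 0}, {"dp": [0, -0.06, 1.0], "spin": 0}, {"dp": [0, -0.06, 1.25], "spin": 0}, {"dp": [0, -0.06, 1.38], "spin": 0}, {"dp": [0, -0.06, 1.38], "spin": 0}])

```text
time: 6.38
position: [0.5615, -0.2457, 0.0031]
tcp_rot: [1.731, 2.62, 0.0]
contact_force: [-0.1, -1.2, 0.8]
grip_width: 0.0855
grip_force: 0.0
```

```bash
python3 - <<'E'
from h import *
o,M=state()
print("delta mm tool",(M.T@(np.array([.5623,-.2463,.003])-o["position"])*1000).round(1))
E
```

```text
t 6.375 tcp [ 0.5615 -0.2457  0.0031] x-yaw 113.08 z [ 0.001 -0.001 -1.   ] F [-0.1 -1.2  0.8] w 0.0855 gf 0.0
delta mm tool [-0.9  0.5  0.1]
```

Call:
jog_arm(commands=[{"dp": [0, 0, 0], "spin": 0}, {"dp": [0, 0, 0], "spin": 0}, {"dp": [0, 0, 0], "spin": 0}, {"dp": [0, 0, 0], "spin": 0}], gripper=0.6, newtons=40)

```text
time: 6.88
position: [0.5618, -0.2458, 0.0035]
tcp_rot: [1.731, 2.619, 0.001]
contact_force: [0.1, -0.2, 6.1]
grip_width: 0.0628
grip_force: 45.8
```

Call:
jog_arm(commands=[{"dp": [0, 0, 0], "spin": 0}, {"dp": [0, 0, -0.2], "spin": 0}, {"dp": [0, 0, -0.5], "spin": 0}, {"dp": [0, 0, -1.0], "spin": 0}, {"dp": [0, 0, -1.0], "spin": 0}])

```text
time: 7.5
position: [0.5628, -0.2462, 0.0549]
tcp_rot: [1.729, 2.616, 0.002]
contact_force: [-0.1, -0.1, -1.8]
grip_width: 0.0631
grip_force: 45.1
```

```bash
python3 - <<'E'
from h import *
o,M=state()
w=arm.get_image("wrist"); save(w,"w4.png",s=1.2)
for r in arm.tip_of(w,"tile")[:3]: print(r["p"],r["location"],proj(w,r["location"])[0])
print(rect(w,"tile",.026+o["position"][2]-.003))
E
```

```text
t 7.5 tcp [ 0.5628 -0.2462  0.0549] x-yaw 113.07 z [ 0.005 -0.002 -1.   ] F [-0.1 -0.1 -1.8] w 0.0631 gf 45.1
0.97 [0.5639, -0.2447, 0.0685] [256.78974463 250.59687288]
0.75 [0.3697, -0.1854, 0.008] [ 3.16936692 11.54638166]
(array([ 558.4, -233.5]), array([102.8,  64. ]), -67.1)
```

View pics/w4.png

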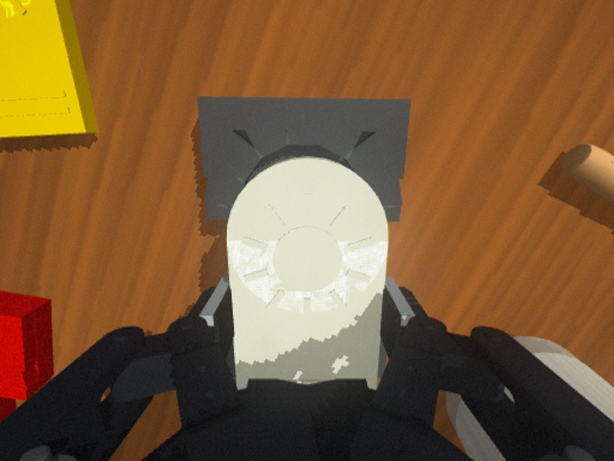

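The tile hangs level between the fingers, clear of the mould, with the arch centre at about px (257,250). Next I'll carry it high and measure the easel.

Call:
jog_arm(commands=[{"dp": [0, 0, -1.0], "spin": 0}, {"dp": [0.3, 0, -2.0], "spin": 0}, {"dp": [1.0, -0.2, -3.0], "spin": 1.2}, {"dp": [1.8, -0.4, -4.0], "spin": 2.5}, {"dp": [2.8, -0.67, -4.7], "spin": 3.8}])

```text
time: 8.28
position: [0.4758, -0.1308, 0.2873]
tcp_rot: [2.222, 2.22, 0.001]
contact_force: [0.5, 0.9, -1.7]
grip_width: 0.063
grip_force: 45.3
```

Call:
jog_arm(commands=[{"dp": [0, 0, 0], "spin": 0}, {"dp": [0, 0, 0], "spin": 0}, {"dp": [0, 0, 0], "spin": 0}])

```text
time: 8.65
position: [0.4753, -0.1324, 0.284]
tcp_rot: [-2.216, -2.223, 0.002]
contact_force: [0.0, -0.2, -2.0]
grip_width: 0.0633
grip_force: 45.3
```

```bash
python3 - <<'E'
from h import *
np.set_printoptions(precision=4,suppress=True)
o,M=state()
w=arm.get_image("wrist"); save(w,"w5.png",s=1.5)
for t in ("easel","easel_foot","rack","blotter","pot"):
  for r in arm.tip_of(w,t)[:2]: print(t,round(r["p"],2),np.array(r["location"]),proj(w,r["location"])[0])
E
```

```text
t 8.65 tcp [ 0.4753 -0.1324  0.284 ] x-yaw 90.19 z [-0.003  0.001 -1.   ] F [ 0.  -0.2 -2. ] w 0.0633 gf 45.3
easel 0.95 [ 0.4776 -0.0046  0.0005] [257.4685  74.7249]
easel_foot 0.9 [ 0.47   -0.0473  0.0582] [251.6722 103.6408]
```

View pics/w5.png

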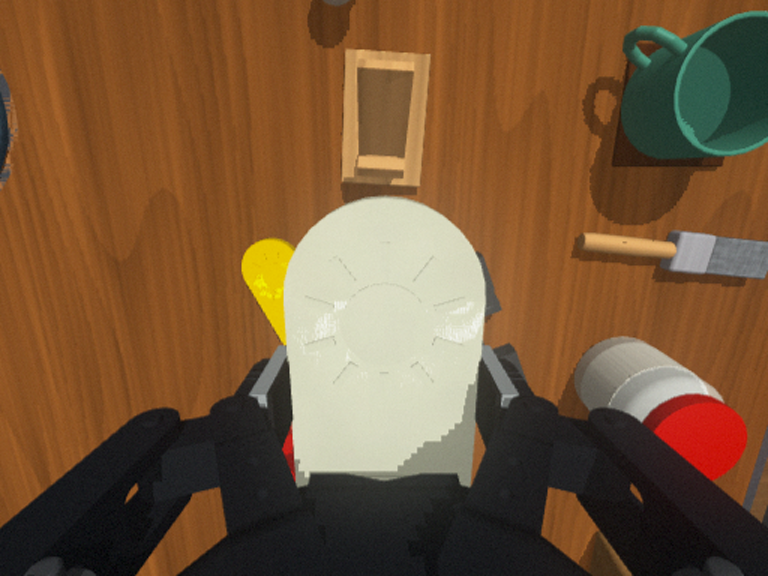

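The easel is ahead at px (255,78) and the tile is still level. I'll fit the easel's pose from the base corners and the rest and ledge edges.

```bash
python3 - <<'E'
from h import *
from scipy.optimize import least_squares
np.set_printoptions(precision=4,suppress=True)
w=arm.get_image("wrist")
g=cv2.cvtColor(w["image"],cv2.COLOR_RGB2GRAY)
c=np.float32([[346,49],[430,54],[418,187],[342,183]])/1.5
cs=cv2.cornerSubPix(g,c[:,None].copy(),(4,4),(-1,-1),(3,50,.01))[:,0]; print(c,cs)
s=np.sqrt(.5)
P=np.array([[-40,60,12],[40,60,12],[40,-60,12],[-40,-60,12]])/1000
for uv in (c,cs):
    X=np.array([atz(w,q,.012) for q in uv]); print(X[:,:2], np.linalg.norm(X-np.roll(X,1,0),axis=1))
def mod(v,P): k=R.from_euler("z",v[2]).as_matrix(); return P@k.T+[v[0],v[1],0]
for uv in (c,cs):
    f=least_squares(lambda v:(proj(w,mod(v,P))-uv).ravel(),[.477,-.008,0]); print(f.x[:2],np.degrees(f.x[2]),f.fun.round(1))
    v=f.x
F=mod(v,np.array([[0,-40,60]])/1000); print("foot",F)
# overlay
im=w["image"][...,::-1].copy(); im=cv2.resize(im,None,fx=3,fy=3)[0:420,500:1000]
q=80*s
L=[P*1000,np.array([[-20,-40,60],[20,-40,60],[20,-40+q,60+q],[-20,-40+q,60+q]]),np.array([[-20,-40-14*s,60+14*s],[20,-40-14*s,60+14*s]])]
for l in L:
    uv=(proj(w,mod(v,l/1000))*3+1-[500,0]).astype(np.int32); cv2.polylines(im,[uv],True,(255,0,255),1)
cv2.imwrite("pics/ov.png",im)
E
```

```text
[[230.6667  32.6667]
 [286.6667  36.    ]
 [278.6667 124.6667]
 [228.     122.    ]] [[229.1681  32.4501]
 [285.4392  36.7241]
 [278.0779 124.3627]
 [226.62   120.4882]]
[[ 0.4414  0.0484]
 [ 0.5191  0.0446]
 [ 0.5114 -0.075 ]
 [ 0.4347 -0.0714]] [0.12   0.0778 0.1198 0.0768]
[[ 0.4393  0.0486]
 [ 0.5174  0.0437]
 [ 0.5105 -0.0745]
 [ 0.4327 -0.0692]] [0.118  0.0783 0.1184 0.078 ]
[ 0.4767 -0.0134] -3.188439635338292 [-0.9 -0.3  0.6  0.3  1.2  0.4 -0.9 -0.2]
[ 0.475 -0.013] -3.4411618318404824 [-0.5 -0.5  0.8 -0.6  0.5  0.5 -0.8  0.9]
foot [[ 0.4726 -0.053   0.06  ]]
```

View pics/ov.png

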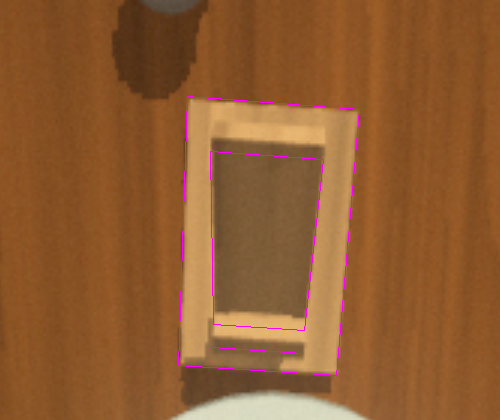

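The base outline fits, but the rest and ledge appear about 4 mm further along +y than predicted. The true foot corner is at crop rows 315–320. I'll take a second, laterally shifted wrist view and triangulate the foot and rest corners.

Call:
jog_arm(commands=[{"dp": [0, 0.9, 0], "spin": 0}, {"dp": [0, 1.6, 0], "spin": 0}, {"dp": [0, 1.6, 0], "spin": 0}, {"dp": [0, 1.6, 0], "spin": 0}])

```text
time: 9.5
position: [0.5556, -0.1309, 0.2855]
tcp_rot: [-2.215, -2.226, 0.001]
contact_force: [0.3, 0.1, -1.7]
grip_width: 0.0628
grip_force: 45.3
```

```bash
python3 - <<'E'
from h import *
np.set_printoptions(precision=4,suppress=True)
import pickle
o,M=state()
w=arm.get_image("wrist"); s=arm.get_image("side")
pickle.dump(w,open("w6.pkl","wb"))
for p in (w,s):
  for t in ("easel_foot","easel","rack","blotter"):
    for r in arm.tip_of(p,t)[:1]: print(t,round(r["p"],2),np.array(r["location"]),proj(p,r["location"])[0])
c=proj(w,[.473,-.02,.06])[0].astype(int); print(c)
A=cv2.resize(w["image"][...,::-1][0:150,c[0]-70:c[0]+70],None,fx=4,fy=4,interpolation=cv2.INTER_CUBIC)[:560,:]
print("A offset",c[0]-70,0)
cv2.imwrite("pics/w6.png",A)
E
```

```text
t 9.5 tcp [ 0.5556 -0.1309  0.2855] x-yaw 90.27 z [-0.001  0.    -1.   ] F [ 0.3  0.1 -1.7] w 0.0628 gf 45.3
easel_foot 0.58 [ 0.4739 -0.0463  0.0641] [192.544 103.401]
easel 0.75 [ 0.4757 -0.0042  0.0019] [201.6296  75.0173]
easel_foot 0.68 [ 0.4721 -0.0442  0.0576] [294.1791 206.6887]
easel 0.65 [ 0.4772 -0.0097 -0.0006] [283.7999 225.8604]
rack 0.87 [ 0.4685  0.2472 -0.0031] [219.9378 270.3592]
blotter 0.51 [ 0.4742 -0.0102 -0.0011] [284.6287 226.3948]
[191  81]
A offset 121 0
```

View pics/w6.png

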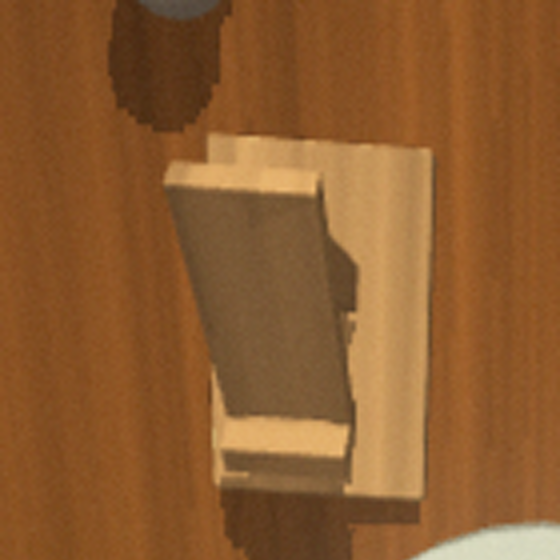

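The rest's top edge is at crop (167,185)–(318,195), and the foot corner line is at (226,416)–(352,423). Now I'll triangulate.

```bash
python3 - <<'E'
from h import *
import pickle
np.set_printoptions(precision=1,suppress=True)
B=pickle.load(open("w6.pkl","rb"))
def H(p,r): m=np.eye(4); m[:3,:3]=R.from_rotvec(r).as_matrix(); m[:3,3]=p; return m
TA=H([.4753,-.1324,.284],[-2.216,-2.223,.002]); TB=H([.5556,-.1309,.2855],[-2.215,-2.226,.001])
A=dict(B); A["world_to_cam"]=B["world_to_cam"]@TB@np.linalg.inv(TA)
print(np.linalg.inv(B["world_to_cam"])[:3,3]*1000)
pts=dict(footL=((237.7,105),(177.5,104)),footR=((268.3,106.7),(209,105.8)),topL=((237,47.3),(162.8,46.3)),topR=((274.3,48.7),(200.5,48.7)),
 baseNR=((278.5,124.6),(226.3,124.5)),baseFR=((286,36.3),(229,37.5)))
for k,(a,b) in pts.items(): print(k,tri([A,B],[a,b])*1000)
z=dict(footL=.06,footR=.06,topL=.1166,topR=.1166,baseNR=.012,baseFR=.012)
for k,(a,b) in pts.items(): print(k,atz(A,a,z[k])[:2]*1000,atz(B,b,z[k])[:2]*1000)
E
```

```text
[556.2 -59.1 427.7]
footL [451.5 -47.9  54.4]
footR [492.4 -49.8  48.4]
topL [455.3   9.4 108.1]
topR [495.5   8.2 105.8]
baseNR [510.5 -75.5   3.5]
baseFR [517.6  44.6   5.4]
footL [451.8 -49.2] [453.2 -47. ]
footR [491.9 -51.2] [494.4 -49. ]
topL [455.8   6.4] [458.    8.7]
topR [494.8   5.2] [497.5   6.6]
baseNR [509.8 -75.7] [511.4 -74.6]
baseFR [517.  43.] [518.2  42.9]
```

Heights agree with the text once a common baseline bias is taken out. The foot corner is at (0.4728,-0.0485,0.060) and the easel yaw is -3.5°. I'll move above it, turn the grip down to 20 N, and use the rest's top edge to pivot the tile.

Call:
jog_arm(commands=[{"dp": [0.6, -0.8, 0.3], "spin": 0.3}, {"dp": [1.4, -1.6, 0.9], "spin": 0.63}, {"dp": [2.39, -1.6, 1.7], "spin": 0.63}, {"dp": [2.39, -1.6, 2.7], "spin": 0.63}, {"dp": [2.39, -1.6, 2.9], "spin": 0.63}])

```text
time: 10.62
position: [0.4721, -0.0113, 0.1382]
tcp_rot: [-2.282, -2.151, 0.008]
contact_force: [-0.1, -0.1, -1.2]
grip_width: 0.0628
grip_force: 45.3
```

Call:
jog_arm(commands=[{"dp": [0, 0, 0], "spin": 0}, {"dp": [0, 0, 0], "spin": 0}], newtons=20)

```text
time: 10.88
position: [0.4777, -0.0126, 0.1431]
tcp_rot: [2.288, 2.148, 0.004]
contact_force: [0.1, -0.1, -1.9]
grip_width: 0.0632
grip_force: 45.3
```

```bash
python3 - <<'E'
from h import *
o,M=state()
print("delta mm tool",(M.T@(np.array([.4751,-.0116,.112])-o["position"])*1000).round(1))
s=arm.get_image("side"); save(s,"s1.png",(214,130,374,250),4)
E
```

```text
t 10.875 tcp [ 0.4777 -0.0126  0.1431] x-yaw 86.38 z [ 0.004 -0.    -1.   ] F [ 0.1 -0.1 -1.9] w 0.0632 gf 45.3
delta mm tool [ 0.8 -2.8 31. ]
```

View pics/s1.png

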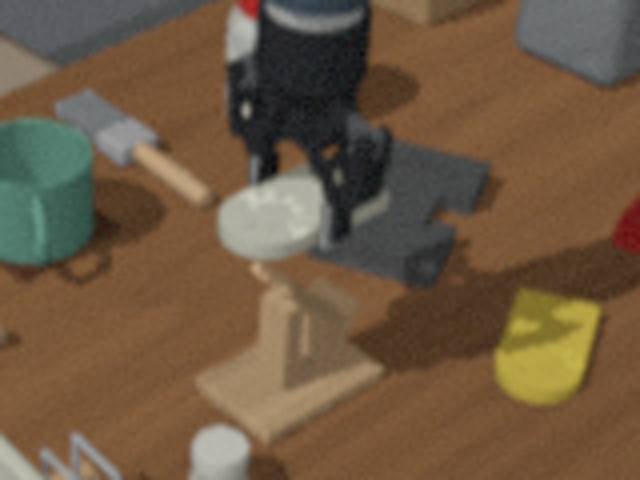

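The tile is level above the easel, arch towards +y, with the grip reading still 45 N. I'll reset the grip and lower towards contact.

Call:
jog_arm(commands=[{"dp": [0.02, -0.05, 0.2], "spin": 0}, {"dp": [0.02, -0.05, 0.4], "spin": 0}, {"dp": [0.02, -0.05, 0.6], "spin": 0}, {"dp": [0.02, -0.05, 0.6], "spin": 0}], gripper=0.5, newtons=20)

```text
time: 11.42
position: [0.4718, -0.0106, 0.1096]
tcp_rot: [-2.287, -2.151, 0.003]
contact_force: [0.7, 0.3, -1.6]
grip_width: 0.0632
grip_force: 45.3
```

```bash
python3 - <<'E'
from h import *
o,M=state()
print("delta mm tool",(M.T@(np.array([.4751,-.0116,.112])-o["position"])*1000).round(1), o["moment"])
E
```

```text
t 11.425 tcp [ 0.4718 -0.0106  0.1096] x-yaw 86.5 z [-0.003  0.    -1.   ] F [ 0.7  0.3 -1.6] w 0.0632 gf 45.3
delta mm tool [-0.8  3.3 -2.4] [ 0.00900014  0.03998381 -0.0395156 ]
```

Call:
jog_arm(commands=[{"dp": [0, 0.02, 0.06], "spin": 0}, {"dp": [0, 0.02, 0.12], "spin": 0}, {"dp": [0, 0.02, 0.16], "spin": 0}, {"dp": [0, 0.02, 0.16], "spin": 0}])

```text
time: 11.92
position: [0.4748, -0.0107, 0.1052]
tcp_rot: [2.288, 2.152, -0.002]
contact_force: [-5.4, -1.3, 13.0]
grip_width: 0.063
grip_force: 47.0
```

Call:
jog_arm(commands=[{"dp": [0, 0, 0.04], "spin": 0}, {"dp": [0, 0, 0.08], "spin": 0}, {"dp": [0, 0, 0.08], "spin": 0}])

```text
time: 12.3
position: [0.475, -0.0117, 0.1022]
tcp_rot: [2.288, 2.15, -0.003]
contact_force: [-7.5, -1.2, 18.9]
grip_width: 0.0631
grip_force: 49.2
```

```bash
python3 - <<'E'
from h import *
for i in range(3):
    o,M=state(); print(o["moment"]); w=arm.get_image("wrist")
r=arm.regions_of(w,"tile")[0]; v,u=np.nonzero(r["region"]); print(r["p"],u.min(),u.max(),v.min(),v.max())
E
```

```text
t 12.3 tcp [ 0.475  -0.0117  0.1022] x-yaw 86.45 z [ 0.    -0.003 -1.   ] F [-7.5 -1.2 18.9] w 0.0631 gf 49.2
[-0.12543402  1.57355221  0.09646589]
t 12.35 tcp [ 0.475  -0.0117  0.1021] x-yaw 86.45 z [ 0.    -0.003 -1.   ] F [-7.3 -2.4 19.2] w 0.0633 gf 49.2
[-0.08233697  1.51376097  0.02763518]
t 12.4 tcp [ 0.475  -0.0117  0.1021] x-yaw 86.45 z [ 0.    -0.003 -1.   ] F [-8.4 -2.3 19.1] w 0.0632 gf 49.2
[-0.0997416   1.53522555  0.07206142]
0.68 185 326 130 323
```

Call:
jog_arm(commands=[{"dp": [0, -0.02, 0.03], "spin": 0}, {"dp": [0, -0.02, 0.06], "spin": 0}, {"dp": [0, -0.02, 0.09], "spin": 0}, {"dp": [0, -0.02, 0.09], "spin": 0}])

```text
time: 13.0
position: [0.475, -0.0125, 0.0981]
tcp_rot: [2.287, 2.148, -0.002]
contact_force: [-6.7, -3.8, 20.9]
grip_width: 0.0632
grip_force: 51.8
```

```bash
cat >> h.py <<'E'
def tilt(w,o,M,g=-4.2,h=16.7):
    "tile tilt in the grip from the arch's top row in the wrist view"
    r=arm.regions_of(w,"tile")[0]; v,u=np.nonzero(r["region"]); ve=np.percentile(v,.2)
    best=[]
    for th in range(-10,60,2):
        t=np.radians(th); a=np.linspace(-1.2,1.2,25)
        X=[]
        for n in (6,-6):
            s=28-g+32*np.cos(a); X.append(np.c_[s*np.cos(t)-n*np.sin(t),32*np.sin(a),-h-(s*np.sin(t)+n*np.cos(t))])
        q=proj(w,(np.vstack(X)/1000)@M.T+o["position"]); best.append((th,q[:,1].min()))
    b=np.array(best); print("top row",ve,"tilt table",[(int(x),int(y)) for x,y in b[::3]],"-> p",round(r["p"],2))
E
python3 - <<'E'
from h import *
o,M=state(); w=arm.get_image("wrist"); tilt(w,o,M)
E
```

```text
t 13.0 tcp [ 0.475  -0.0125  0.0981] x-yaw 86.41 z [ 0.002 -0.004 -1.   ] F [-6.7 -3.8 20.9] w 0.0632 gf 51.8
top row 325.406 tilt table [(-10, 130), (-4, 131), (2, 130), (8, 131), (14, 133), (20, 138), (26, 145), (32, 154), (38, 167), (44, 182), (50, 199), (56, 219)] -> p 0.76
```

```bash
sed -i 's/r=arm.regions_of(w,"tile")\[0\]; v,u=np.nonzero(r\["region"\]); ve=np.percentile(v,.2)/r=max(arm.regions_of(w,"tile"),key=lambda r:r["region"].sum()); v,u=np.nonzero(r["region"]); ve=np.percentile(v,.2); print("u",u.min(),u.max(),len(u))/' h.py
python3 - <<'E'
from h import *
o,M=state(); w=arm.get_image("wrist"); tilt(w,o,M); cv2.imwrite("pics/x.png",w["image"])
g=w["image"].astype(int)
for v in range(100,240,6): 
    row=g[v]; m=(row.min(1)>130); u=np.nonzero(m[180:330])[0]; print(v,(u.min()+180,u.max()+180,len(u)) if len(u) else None,end=" ")
E
```

```text
t 13.1 tcp [ 0.475  -0.0125  0.0981] x-yaw 86.4 z [ 0.002 -0.004 -1.   ] F [-6.4 -4.4 21. ] w 0.0634 gf 51.8
u 182 328 22725
top row 134.0 tilt table [(-10, 130), (-4, 131), (2, 130), (8, 131), (14, 133), (20, 138), (26, 145), (32, 154), (38, 167), (44, 182), (50, 199), (56, 219)] -> p 0.94
100 None 106 None 112 None 118 None 124 None 130 None 136 (np.int64(229), np.int64(280), 51) 142 (np.int64(218), np.int64(293), 76) 148 (np.int64(209), np.int64(301), 93) 154 (np.int64(203), np.int64(307), 105) 160 (np.int64(199), np.int64(312), 114) 166 (np.int64(196), np.int64(316), 121) 172 (np.int64(192), np.int64(319), 128) 178 (np.int64(189), np.int64(321), 133) 184 (np.int64(186), np.int64(324), 139) 190 (np.int64(184), np.int64(326), 143) 196 (np.int64(183), np.int64(327), 145) 202 (np.int64(182), np.int64(328), 147) 208 (np.int64(183), np.int64(328), 146) 214 (np.int64(183), np.int64(327), 145) 220 (np.int64(184), np.int64(326), 143) 226 (np.int64(185), np.int64(325), 141) 232 (np.int64(186), np.int64(326), 141) 238 (np.int64(182), np.int64(329), 147)
```

It is pivoting, at about 15° now. I'll carry on down.

Call:
jog_arm(commands=[{"dp": [0, 0, 0.04], "spin": 0}, {"dp": [0, 0, 0.08], "spin": 0}, {"dp": [0.01, 0, 0.12], "spin": 0}, {"dp": [0.01, 0, 0.12], "spin": 0}])

```text
time: 13.7
position: [0.475, -0.0128, 0.0921]
tcp_rot: [2.287, 2.147, -0.003]
contact_force: [-7.4, -4.3, 20.8]
grip_width: 0.0628
grip_force: 56.7
```

```bash
python3 - <<'E'
from h import *
o,M=state(); w=arm.get_image("wrist"); tilt(w,o,M)
E
```

```text
t 13.7 tcp [ 0.475  -0.0128  0.0921] x-yaw 86.38 z [ 0.002 -0.005 -1.   ] F [-7.4 -4.3 20.8] w 0.0628 gf 56.7
u 177 333 22191
top row 143.0 tilt table [(-10, 130), (-4, 131), (2, 130), (8, 131), (14, 133), (20, 138), (26, 145), (32, 154), (38, 167), (44, 182), (50, 199), (56, 219)] -> p 0.93
```

Call:
jog_arm(commands=[{"dp": [0.06, 0, -0.02], "spin": 0}, {"dp": [0.12, 0, -0.03], "spin": 0}, {"dp": [0.13, 0, 0.02], "spin": 0}, {"dp": [0.14, 0, 0.07], "spin": 0}, {"dp": [0.14, 0, 0.07], "spin": 0}])

```text
time: 14.42
position: [0.4749, -0.0116, 0.0885]
tcp_rot: [2.288, 2.14, -0.013]
contact_force: [-8.3, -14.3, 23.6]
grip_width: 0.0627
grip_force: 62.0
```

```bash
python3 - <<'E'
from h import *
o,M=state(); w=arm.get_image("wrist"); tilt(w,o,M)
s=arm.get_image("side"); 
E
```

```text
t 14.425 tcp [ 0.4749 -0.0116  0.0885] x-yaw 86.17 z [-0.    -0.012 -1.   ] F [ -8.3 -14.3  23.6] w 0.0627 gf 62.0
u 174 335 20010
top row 158.0 tilt table [(-10, 130), (-4, 131), (2, 130), (8, 131), (14, 133), (20, 138), (26, 145), (32, 154), (38, 167), (44, 182), (50, 199), (56, 219)] -> p 0.93
```

Call:
jog_arm(commands=[{"dp": [0.03, 0, 0.03], "spin": 0}, {"dp": [0.06, 0, 0.06], "spin": 0}, {"dp": [0.08, 0, 0.09], "spin": 0}, {"dp": [0.08, 0, 0.09], "spin": 0}])

```text
time: 15.08
position: [0.4749, -0.0102, 0.0851]
tcp_rot: [2.288, 2.137, -0.019]
contact_force: [-11.0, -17.9, 32.6]
grip_width: 0.0631
grip_force: 69.9
```

```bash
python3 - <<'E'
from h import *
o,M=state(); w=arm.get_image("wrist"); tilt(w,o,M)
E
```

```text
t 15.075 tcp [ 0.4749 -0.0102  0.0851] x-yaw 86.09 z [-0.002 -0.016 -1.   ] F [-11.  -17.9  32.6] w 0.0631 gf 69.9
u 171 339 17371
top row 176.0 tilt table [(-10, 130), (-4, 130), (2, 130), (8, 131), (14, 133), (20, 138), (26, 145), (32, 154), (38, 167), (44, 182), (50, 199), (56, 219)] -> p 0.65
```

Call:
jog_arm(commands=[{"dp": [-0.05, 0, 0.0], "spin": 0}, {"dp": [-0.1, 0, 0.0], "spin": 0}, {"dp": [-0.14, 0, 0.0], "spin": 0}, {"dp": [-0.14, 0, 0.0], "spin": 0}])

```text
time: 15.68
position: [0.4755, -0.0105, 0.0848]
tcp_rot: [2.287, 2.144, -0.006]
contact_force: [-9.0, -8.3, 26.5]
grip_width: 0.0632
grip_force: 68.9
```

```bash
python3 - <<'E'
from h import *
o,M=state(); w=arm.get_image("wrist"); tilt(w,o,M)
for n in ("side","scene"):
  s=arm.get_image(n); r=max(arm.regions_of(s,"tile"),key=lambda r:0); 
  for r in arm.tip_of(s,"tile")[:3]: print(n,r)
E
```

```text
t 15.675 tcp [ 0.4755 -0.0105  0.0848] x-yaw 86.31 z [ 0.002 -0.007 -1.   ] F [-9.  -8.3 26.5] w 0.0632 gf 68.9
u 171 339 17583
top row 175.0 tilt table [(-10, 130), (-4, 130), (2, 130), (8, 131), (14, 133), (20, 138), (26, 145), (32, 154), (38, 167), (44, 182), (50, 199), (56, 219)] -> p 0.76
side {'location': [0.3674, -0.1847, 0.0115], 'p': 0.97}
side {'location': [0.4777, -0.0097, 0.1125], 'p': 0.59}
scene {'location': [0.4813, -0.0046, 0.1109], 'p': 0.75}
scene {'location': [0.3696, -0.187, 0.008], 'p': 0.72}
scene {'location': [0.5141, 0.4809, -0.0], 'p': 0.54}
```

Call:
jog_arm(commands=[{"dp": [-0.04, 0, 0.03], "spin": 0}, {"dp": [-0.08, 0, 0.06], "spin": 0}, {"dp": [-0.08, 0, 0.06], "spin": 0}])

```text
time: 16.45
position: [0.4776, -0.0135, 0.0825]
tcp_rot: [2.285, 2.144, 0.002]
contact_force: [-4.8, -6.6, 25.0]
grip_width: 0.0635
grip_force: 68.8
```

```bash
python3 - <<'E'
from h import *
o,M=state(); w=arm.get_image("wrist"); tilt(w,o,M)
E
```

```text
t 16.45 tcp [ 0.4776 -0.0135  0.0825] x-yaw 86.35 z [ 0.007 -0.006 -1.   ] F [-4.8 -6.6 25. ] w 0.0635 gf 68.8
u 171 339 17484
top row 175.0 tilt table [(-10, 130), (-4, 130), (2, 130), (8, 131), (14, 133), (20, 138), (26, 145), (32, 154), (38, 167), (44, 182), (50, 199), (56, 219)] -> p 0.81
```

Call:
jog_arm(commands=[{"dp": [-0.03, 0, 0.03], "spin": 0}, {"dp": [-0.06, 0, 0.06], "spin": 0}, {"dp": [-0.06, 0, 0.06], "spin": 0}])

```text
time: 16.92
position: [0.4782, -0.0147, 0.0814]
tcp_rot: [2.285, 2.144, 0.003]
contact_force: [-9.1, -3.5, 37.5]
grip_width: 0.0634
grip_force: 70.3
```

```bash
python3 - <<'E'
from h import *
o,M=state(); w=arm.get_image("wrist"); tilt(w,o,M)
E
```

```text
t 16.925 tcp [ 0.4782 -0.0147  0.0814] x-yaw 86.36 z [ 0.007 -0.005 -1.   ] F [-9.1 -3.5 37.5] w 0.0634 gf 70.3
u 171 339 17424
top row 175.0 tilt table [(-10, 130), (-4, 130), (2, 130), (8, 131), (14, 133), (20, 138), (26, 145), (32, 154), (38, 167), (44, 182), (50, 199), (56, 219)] -> p 0.57
```

Call:
jog_arm(commands=[{"dp": [0, 0, -0.03], "spin": 0}, {"dp": [0, 0, -0.03], "spin": 0}])

```text
time: 17.27
position: [0.4782, -0.0147, 0.0815]
tcp_rot: [2.284, 2.144, 0.006]
contact_force: [-5.1, -3.7, 25.9]
grip_width: 0.0633
grip_force: 68.9
```

```bash
python3 - <<'E'
from h import *
state()
a=arm.get_image("side"); b=arm.get_image("scene")
s=np.sqrt(.5)
k=R.from_euler("z",-3.5,degrees=True).as_matrix()
def tile_poly(off=0):
    out=[]
    for n in (0,12):
        a_=np.linspace(-np.pi/2,np.pi/2,20)
        t=np.r_[0,88+32*np.cos(a_),0]; x=np.r_[-32,32*np.sin(a_),32]
        P=np.c_[x,(t-n)*s,(t+n)*s]/1000; out.append(P@k.T+[.4728,-.048,.06])
    return out
ims=[]
for p in (a,b):
    c=proj(p,[.476,-.01,.08])[0].astype(int); f=6
    x0,y0=c[0]-33,c[1]-48
    raw=cv2.resize(p["image"][...,::-1][y0:y0+90,x0:x0+66],None,fx=f,fy=f,interpolation=cv2.INTER_CUBIC)
    for P in tile_poly(): cv2.polylines(raw,[((proj(p,P)-[x0,y0])*f+f/2).astype(np.int32)],True,(255,0,255),1)
    ims.append(raw)
cv2.imwrite("pics/s2.png",np.hstack(ims))
E
```

```text
t 17.275 tcp [ 0.4782 -0.0147  0.0815] x-yaw 86.38 z [ 0.008 -0.004 -1.   ] F [-5.1 -3.7 25.9] w 0.0633 gf 68.9
```

View pics/s2.png

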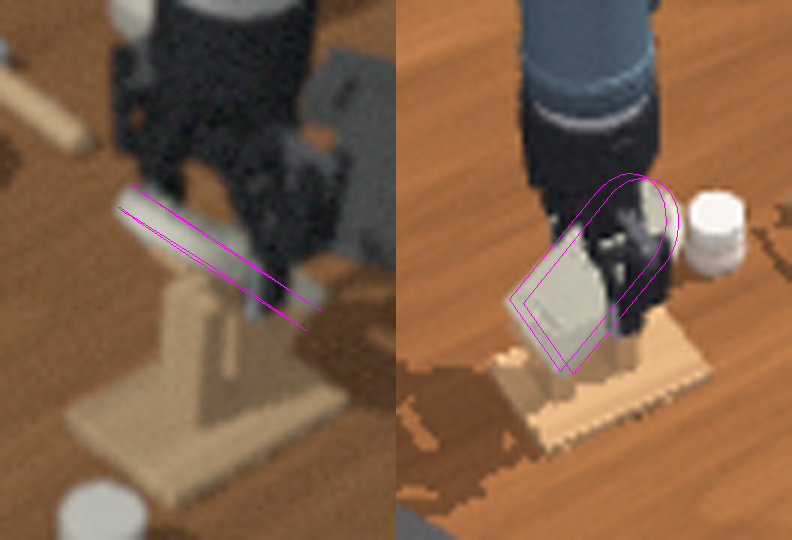

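The tile lies along the rest with its foot at the predicted ledge position, side crop (310,305) and scene crop (540,335). I'll relax the load and then release.

Call:
jog_arm(commands=[{"dp": [0, 0, -0.03], "spin": 0}, {"dp": [0, 0, -0.05], "spin": 0}, {"dp": [0, 0, -0.05], "spin": 0}])

```text
time: 17.75
position: [0.4782, -0.0147, 0.0818]
tcp_rot: [2.284, 2.145, 0.009]
contact_force: [2.2, -2.6, 10.2]
grip_width: 0.0631
grip_force: 66.7
```

```bash
python3 - <<'E'
from h import *
o,M=state(); w=arm.get_image("wrist"); tilt(w,o,M)
E
```

```text
t 17.75 tcp [ 0.4782 -0.0147  0.0818] x-yaw 86.39 z [ 0.01  -0.002 -1.   ] F [ 2.2 -2.6 10.2] w 0.0631 gf 66.7
u 171 339 17991
top row 173.0 tilt table [(-10, 130), (-4, 131), (2, 130), (8, 131), (14, 133), (20, 138), (26, 145), (32, 154), (38, 167), (44, 182), (50, 199), (56, 219)] -> p 0.89
```

Call:
jog_arm(commands=[{"dp": [0, 0, -0.03], "spin": 0}, {"dp": [0, 0, -0.03], "spin": 0}, {"dp": [0, 0, -0.03], "spin": 0}, {"dp": [0, 0, -0.03], "spin": 0}], gripper=0.0)

```text
time: 18.35
position: [0.4724, -0.0129, 0.0796]
tcp_rot: [-2.287, -2.152, 0.001]
contact_force: [0.7, 0.2, 0.2]
grip_width: 0.0853
grip_force: 0.0
```

```bash
python3 - <<'E'
from h import *
o,M=state(); w=arm.get_image("wrist"); tilt(w,o,M)
for n in ("side","scene"):
  s=arm.get_image(n)
  for r in arm.tip_of(s,"tile")[:3]: print(n,r)
E
```

```text
t 18.35 tcp [ 0.4724 -0.0129  0.0796] x-yaw 86.52 z [-0.001  0.    -1.   ] F [0.7 0.2 0.2] w 0.0853 gf 0.0
u 184 355 17772
top row 180.0 tilt table [(-10, 130), (-4, 130), (2, 130), (8, 131), (14, 133), (20, 138), (26, 145), (32, 154), (38, 167), (44, 181), (50, 199), (56, 219)] -> p 0.76
side {'location': [0.3656, -0.1849, 0.0098], 'p': 0.89}
side {'location': [0.4777, -0.0113, 0.1088], 'p': 0.5}
scene {'location': [0.3675, -0.1861, 0.0079], 'p': 0.75}
```

Released. The tile is resting at about 45°, centre near (0.478,-0.011,0.108). I'll go straight up, then turn so the fingers can straddle the arch across its thickness.

Call:
jog_arm(commands=[{"dp": [0, 0.1, 0], "spin": 0}, {"dp": [0, 0.1, -0.6], "spin": 0}, {"dp": [0, 0.1, -1.6], "spin": 0}, {"dp": [0, 0.1, -2.8], "spin": 0}, {"dp": [0, 0.1, -3.4], "spin": -1.5}])

```text
time: 19.27
position: [0.4801, -0.0131, 0.2539]
tcp_rot: [2.104, 2.326, 0.006]
contact_force: [0.2, 0.4, 0.4]
grip_width: 0.0854
grip_force: 0.0
```

Call:
jog_arm(commands=[{"dp": [0, 0, -0.2], "spin": -1.7}, {"dp": [0, 0, -0.2], "spin": -3.4}, {"dp": [0, 0, -0.2], "spin": -5.1}, {"dp": [0, 0, -0.2], "spin": -6.8}, {"dp": [0, 0, -0.2], "spin": -8.5}])

```text
time: 19.9
position: [0.4781, -0.0134, 0.2601]
tcp_rot: [0.896, 3.011, 0.0]
contact_force: [-0.7, 0.2, -0.2]
grip_width: 0.0852
grip_force: 0.0
```

Call:
jog_arm(commands=[{"dp": [0, 0, 0], "spin": -1.7}, {"dp": [0, 0, 0], "spin": -3.4}, {"dp": [0, 0, 0], "spin": -5.0}, {"dp": [0, 0, 0], "spin": -5.0}, {"dp": [0, 0, 0], "spin": -5.0}])

```text
time: 20.52
position: [0.478, -0.0134, 0.26]
tcp_rot: [0.1, 3.14, 0.0]
contact_force: [0.5, 0.5, -0.4]
grip_width: 0.0852
grip_force: 0.0
```

```bash
python3 - <<'E'
from h import *
import pickle
np.set_printoptions(precision=1,suppress=True)
o,M=state(); w=arm.get_image("wrist"); s=arm.get_image("side"); c=arm.get_image("scene"); cv2.imwrite("pics/y.png",w["image"][...,::-1])
pickle.dump((w,s,c),open("p7.pkl","wb"))
for n,p in (("wrist",w),("side",s),("scene",c)):
  for t in ("tile","easel_foot"):
    for r in arm.tip_of(p,t)[:2]: print(n,t,round(r["p"],2),np.array(r["location"])*1000)
  for r in arm.regions_of(p,"tile")[:3]:
    m=r["region"].astype(np.uint8); v,u=np.nonzero(m)
    ct=max(cv2.findContours(m,0,1)[0],key=len)
    print(n,round(r["p"],2),"uv",u.mean(),v.mean(),len(u),"poly",cv2.approxPolyDP(ct,3,True)[:,0].tolist())
E
```

```text
t 20.525 tcp [ 0.5 -0.   0.3] x-yaw 176.36 z [ 0.  0. -1.] F [ 0.5  0.5 -0.4] w 0.0852 gf 0.0
wrist tile 0.83 [ 371.6 -184.6   10.8]
wrist tile 0.69 [478.  -13.6 106.6]
wrist easel_foot 0.3 [471.3 246.3   1.6]
wrist 0.75 uv 125.04315196998124 92.20895872420263 4264 poly [[150, 58], [129, 57], [78, 93], [106, 133], [121, 127], [165, 95], [165, 73]]
wrist 0.55 uv 259.7856844741235 178.47516694490818 4792 poly [[216, 148], [220, 197], [274, 212], [286, 211], [303, 199], [304, 173], [288, 155]]
side tile 0.71 [461.3 202.7  19.7]
side tile 0.66 [ 366.2 -185.5   10.7]
side 0.92 uv 349.7077464788732 216.78345070422534 568 poly [[344, 203], [338, 226], [354, 230], [363, 207]]
side 0.68 uv 287.19083969465646 196.83969465648855 262 poly [[271, 190], [286, 201], [305, 205], [278, 188]]
side 0.43 uv 150.61715160796325 223.3032159264931 653 poly [[174, 210], [161, 208], [131, 229], [128, 236], [139, 240], [174, 214]]
scene tile 0.78 [480.1  -8.5 109.6]
scene tile 0.64 [428.4 105.6   0.1]
scene easel_foot 0.86 [472.4 -45.5  59.3]
scene easel_foot 0.27 [ 782.  -141.6   -0.4]
scene 0.81 uv 182.85849056603774 189.55424528301887 424 poly [[196, 182], [184, 178], [168, 196], [181, 202]]
```

```bash
cat > fit.py <<'E'
from h import *
from scipy.optimize import minimize
def prism(tilt,n=24):
    a=np.linspace(-np.pi/2,np.pi/2,n); t=np.r_[0,88+32*np.cos(a),0]; x=np.r_[-32,32*np.sin(a),32]
    c,s=np.cos(tilt),np.sin(tilt); return np.vstack([np.c_[x,t*c-k*s,t*s+k*c] for k in (0,12)])/1000
def place(v): return prism(np.radians(v[4]))@R.from_euler("z",v[3],degrees=True).as_matrix().T+np.array(v[:3])/1000
def sil(p,X,f=4):
    m=np.zeros((384*f,512*f),np.uint8); h=cv2.convexHull((proj(p,X)*f+f/2).astype(np.int32)); cv2.fillConvexPoly(m,h,1)
    return cv2.resize(m*1.0,(512,384),interpolation=cv2.INTER_AREA)
def fit(views,v0,free):
    def full(q): v=np.array(v0,float); v[free]=q; return v
    def cost(q):
        X=place(full(q)); return sum(1-np.minimum(s:=sil(p,X),m).sum()/np.maximum(s,m).sum() for p,m in views)
    r=minimize(cost,np.array(v0,float)[free],method="Nelder-Mead",options=dict(initial_simplex=np.array(v0,float)[free]+np.vstack([np.zeros(len(free)),4*np.eye(len(free))]),maxiter=300))
    return full(r.x),r.fun
def mask(p,guess,t="tile"):
    g=sil(p,place(guess)); return max((r["region"]*1.0 for r in arm.regions_of(p,t)),key=lambda m:np.minimum(m,g).sum()/np.maximum(m,g).sum())
E
python3 - <<'E'
from fit import *
import pickle
np.set_printoptions(precision=1,suppress=True)
w,s,c=pickle.load(open("p7.pkl","rb")); g=[475,-48,60,-3.5,45]
V=[(p,mask(p,g)) for p in (w,s,c)]
for vs in ([V[0]],[V[1]],V[:2]): print(*fit(vs,g,[0,1,3] if len(vs)<2 else [0,1,3,4]))
print(*fit(V[:2],g,[0,1,2,3,4]))
E
```

```text
[477.5 -49.7  60.   -1.8  45. ] 0.07516144928287993
[486.  -51.   60.   12.7  45. ] 0.17308595584781583
[475.6 -60.6  60.   -4.   39. ] 0.2765695403932762
[477.9 -54.3  66.6  -0.7  38.9] 0.17345931102279455
```

```bash
python3 - <<'E'
from h import *
import pickle
w,s,c=pickle.load(open("p7.pkl","rb"))
o,M=state()
for W in (42.7,):
  for x in (11,-11):
    for dz in (0,-6,-13,-20,-35):
      print(x,dz,[proj(w,M@(np.array([x,sg*W,dz])/1000)+o["position"])[0].round(0).tolist() for sg in (-1,1)])
g=w["image"].astype(int)
for v in range(226,252,2): print(v,"".join("%4d"%g[v,u].mean() for u in range(150,186,3)),"|","".join("%4d"%g[v,u].mean() for u in range(326,362,3)))
E
```

```text
t 21.275 tcp [ 0.4779 -0.0134  0.26  ] x-yaw 176.49 z [-0.  0. -1.] F [-0.4 -0.2 -0.2] w 0.0858 gf 0.0
11 0 [[180.0, 221.0], [329.0, 221.0]]
11 -6 [[177.0, 226.0], [332.0, 225.0]]
11 -13 [[174.0, 231.0], [335.0, 231.0]]
11 -20 [[169.0, 237.0], [339.0, 237.0]]
11 -35 [[159.0, 252.0], [349.0, 251.0]]
-11 0 [[183.0, 256.0], [326.0, 255.0]]
-11 -6 [[181.0, 261.0], [329.0, 261.0]]
-11 -13 [[177.0, 268.0], [332.0, 267.0]]
-11 -20 [[173.0, 275.0], [336.0, 275.0]]
-11 -35 [[164.0, 293.0], [345.0, 293.0]]
226   87  87  69  53  83  86  83  84  62  60  91 112 |  110 110 110 109 113 111 112 111 112 113 111 113
228   84  85  84  84  83  86  84  83  61  62  95 104 |  116 117 112 116 115 115 118 116 113 113 116 112
230   83  84  85  82  86  86  86  87  83  62 107 107 |  114 115 113 109 117 112 115 115 113 111 108 115
232   86  83  84  85  85  85  88  85  85  94 113 110 |  112 114 115 116 115 113 115 112 111 112 111 110
234   86  86  87  85  87  85  87  84  95 111 111 110 |  114 112 112 112 113 115 116 114 115 114 117 118
236   77  84  84  87  92  91  90  43  47 103 102 104 |  119 118 118 116  55  54 101  99  96 113 114 113
238   84  79  85  88  93  93  61  29  31 104 104 103 |  110 111 107 110  35  38  91  95  91 105 112 110
240   87  84  87  94  93  92  26  27  28 106 109 105 |  106 108 109  92  32  33  42  94  95  95 111 111
242   85  94  92  92  94  68  32  28  27 103 111 114 |  113 113 108  90  36  37  32  90  95  95 107 115
244   91 112  94  97  91  28  27  31  28 109 115 116 |  119 115 115  73  34  34  35  40  94  93  92 105
246   35  93  93  91  77  26  25  26  31 108 117 114 |  109 108 108  58  36  33  36  34  93  95  93  78
248   48  90  90  92  31  27  29  28  27 110 118 114 |  105 109 108  51  40  33  35  36  70  93  92  95
250   90  93  91  80  27  31  28  27  28  93 110 110 |  107 110 104  42  35  32  30  31  34  92  92  94
```

The wrist fit puts the tile's foot at (0.4775,-0.0497) at 45°, yaw -1.8°. At full opening the fingertips are about 14 mm above the TCP. I'll lower to straddle the arch end across its thickness, with one finger behind the overhang.

Call:
jog_arm(commands=[{"dp": [-0.03, 0.31, 0], "spin": 0}, {"dp": [-0.03, 0.31, 0.8], "spin": 0}, {"dp": [-0.03, 0.31, 1.6], "spin": 0}, {"dp": [-0.03, 0.31, 1.8], "spin": 0}, {"dp": [-0.03, 0.31, 1.8], "spin": 0}])

```text
time: 21.9
position: [0.4804, 0.0028, 0.1701]
tcp_rot: [-0.095, -3.14, -0.001]
contact_force: [0.3, 0.5, 0.2]
grip_width: 0.0856
grip_force: 0.0
```

```bash
cat > tgt.py <<'E'
import sys
from h import *
o,M=state()
print("delta units tool",(M.T@(np.array([float(a) for a in sys.argv[1:4]])/1000-o["position"])*20).round(2))
E
python3 tgt.py 480.5 2 113
```

```text
t 21.9 tcp [0.4804 0.0028 0.1701] x-yaw 176.54 z [-0.001  0.001 -1.   ] F [0.3 0.5 0.2] w 0.0856 gf 0.0
delta units tool [-0.   -0.02  1.14]
```

Call:
jog_arm(commands=[{"dp": [0, 0, 0.4], "spin": 0}, {"dp": [0, 0, 0.8], "spin": 0}, {"dp": [0, 0, 1.1], "spin": 0}, {"dp": [0, 0, 1.1], "spin": 0}])

```text
time: 22.4
position: [0.4803, 0.0021, 0.115]
tcp_rot: [-0.096, -3.14, -0.0]
contact_force: [0.1, -0.1, 0.5]
grip_width: 0.0857
grip_force: 0.0
```

Call:
jog_arm(commands=[{"dp": [0, 0, -0.06], "spin": 0}, {"dp": [0, 0, -0.12], "spin": 0}, {"dp": [0, 0, -0.12], "spin": 0}], gripper=0.4)

```text
time: 22.78
position: [0.4847, 0.0095, 0.1251]
tcp_rot: [0.09, 3.131, 0.014]
contact_force: [-0.9, 11.3, 8.1]
grip_width: 0.0513
grip_force: 5.4
```

```bash
python3 tgt.py 480.5 -10 121
```

```text
t 22.775 tcp [0.4847 0.0095 0.1251] x-yaw 176.71 z [ 0.01   0.008 -1.   ] F [-0.9 11.3  8.1] w 0.0513 gf 5.4
delta units tool [ 0.06 -0.4   0.08]
```

The rear finger met the arch end itself rather than the underside. The fingers are vertical, and the arch end is the outermost point. I'll back off to relieve the push and then sweep along the tile's own arc, moving up and towards -y together so friction helps.

Call:
jog_arm(commands=[{"dp": [0, 0.1, 0], "spin": 0}, {"dp": [0, 0.2, 0], "spin": 0}, {"dp": [0, 0.24, 0], "spin": 0}, {"dp": [0, 0.24, 0], "spin": 0}])

```text
time: 23.28
position: [0.4808, 0.0129, 0.1207]
tcp_rot: [-0.098, -3.139, 0.001]
contact_force: [0.6, 0.7, 0.3]
grip_width: 0.0514
grip_force: 0.0
```

```bash
python3 tgt.py 480.5 10 121; python3 - <<'E'
from fit import *
np.set_printoptions(precision=1,suppress=True)
w=arm.get_image("wrist"); g=[477,-49,60,-2,45]
m=mask(w,g); print(m.sum(),*fit([(w,m)],g,[0,1,3,4]))
s=arm.get_image("scene")
for r in arm.tip_of(s,"tile")[:2]: print(r)
E
```

```text
t 23.275 tcp [0.4808 0.0129 0.1207] x-yaw 176.43 z [-0.001 -0.001 -1.   ] F [0.6 0.7 0.3] w 0.0514 gf 0.0
delta units tool [ 0.   -0.06 -0.01]
8081.0 [477. -49.  60.  -2.  45.] 1.0
{'location': [0.482, -0.0078, 0.1093], 'p': 0.98}
{'location': [0.3662, -0.1859, 0.0079], 'p': 0.72}
```

Call:
jog_arm(commands=[{"dp": [0, -0.06, 0], "spin": 0}, {"dp": [0, -0.14, -0.09], "spin": 0}, {"dp": [0, -0.22, -0.16], "spin": 0}, {"dp": [0, -0.3, -0.22], "spin": 0}, {"dp": [0, -0.39, -0.29], "spin": 0}])

```text
time: 24.1
position: [0.4798, -0.0065, 0.1357]
tcp_rot: [-0.097, -3.14, 0.001]
contact_force: [0.5, 1.2, 1.1]
grip_width: 0.0512
grip_force: 0.6
```

```bash
python3 tgt.py 480.5 -6.4 135; python3 - <<'E'
from h import *
np.set_printoptions(precision=1,suppress=True)
w=arm.get_image("wrist")
r=[(r["region"].sum(),r) for r in arm.regions_of(w,"tile")]
for a,q in r: v,u=np.nonzero(q["region"]); print(a,q["p"],u.min(),u.max(),v.min(),v.max())
for n in ("scene","side"):
  s=arm.get_image(n)
  for r in arm.tip_of(s,"tile")[:2]: print(n,r)
E
```

```text
t 24.1 tcp [ 0.4798 -0.0065  0.1357] x-yaw 176.46 z [-0.    -0.001 -1.   ] F [0.5 1.2 1.1] w 0.0512 gf 0.6
delta units tool [-0.01  0.    0.01]
11265 0.95 184 307 164 299
9501 0.92 0 119 24 141
10952 0.24 0 145 191 334
scene {'location': [0.4791, -0.0196, 0.1182], 'p': 0.87}
scene {'location': [0.3664, -0.1831, 0.0062], 'p': 0.7}
side {'location': [0.4765, -0.0234, 0.1174], 'p': 0.64}
```

The tile has rotated to about 55° with only about 1 N. I'll continue the arc.

Call:
jog_arm(commands=[{"dp": [0, -0.09, -0.06], "spin": 0}, {"dp": [0, -0.17, -0.12], "spin": 0}, {"dp": [0, -0.27, -0.17], "spin": 0}, {"dp": [0, -0.36, -0.21], "spin": 0}, {"dp": [0, -0.46, -0.26], "spin": 0}])

```text
time: 25.02
position: [0.4784, -0.029, 0.1487]
tcp_rot: [-0.096, -3.14, 0.0]
contact_force: [0.4, 0.2, 0.6]
grip_width: 0.0512
grip_force: 0.2
```

Call:
jog_arm(commands=[{"dp": [0, -0.1, -0.04], "spin": 0}, {"dp": [0, -0.2, -0.06], "spin": 0}, {"dp": [0, -0.29, -0.08], "spin": 0}, {"dp": [0, -0.36, -0.1], "spin": 0}])

```text
time: 25.52
position: [0.4773, -0.0468, 0.1535]
tcp_rot: [-0.096, -3.14, 0.0]
contact_force: [0.1, 0.2, 0.9]
grip_width: 0.0513
grip_force: 0.1
```

```bash
python3 tgt.py 480.5 -48 153; python3 - <<'E'
from h import *
for n in ("scene","side"):
  s=arm.get_image(n)
  for r in arm.tip_of(s,"tile")[:2]: print(n,r)
E
```

```text
t 25.525 tcp [ 0.4773 -0.0468  0.1535] x-yaw 176.48 z [-0. -0. -1.] F [0.1 0.2 0.9] w 0.0513 gf 0.1
delta units tool [-0.07 -0.02  0.01]
scene {'location': [0.4794, -0.0398, 0.131], 'p': 0.94}
scene {'location': [0.3677, -0.1848, 0.0092], 'p': 0.83}
side {'location': [0.3654, -0.1866, 0.0142], 'p': 0.82}
side {'location': [0.4685, 0.2424, 0.0451], 'p': 0.6}
```

Call:
jog_arm(commands=[{"dp": [-0.02, -0.04, 0], "spin": 0}, {"dp": [-0.02, -0.04, 0], "spin": 0}, {"dp": [-0.02, -0.04, 0], "spin": 0}], gripper=0.68)

```text
time: 26.1
position: [0.4783, -0.0484, 0.1535]
tcp_rot: [-0.096, -3.14, -0.0]
contact_force: [-0.2, 1.2, -0.5]
grip_width: 0.0271
grip_force: 0.1
```

Call:
jog_arm(commands=[{"dp": [0, 0, 0], "spin": 0}, {"dp": [0, 0, 0], "spin": 0}, {"dp": [0, 0, 0], "spin": 0}, {"dp": [0, 0, 0], "spin": 0}], gripper=1.0, newtons=40)

```text
time: 26.6
position: [0.4781, -0.0485, 0.1533]
tcp_rot: [-0.096, -3.14, -0.0]
contact_force: [0.4, 0.2, -2.2]
grip_width: 0.0111
grip_force: 44.3
```

```bash
python3 tgt.py 480.5 -48 153; python3 - <<'E'
from h import *
for n in ("scene","side"):
  s=arm.get_image(n)
  for r in arm.tip_of(s,"tile")[:2]: print(n,r)
E
```

```text
t 26.6 tcp [ 0.4781 -0.0485  0.1533] x-yaw 176.5 z [-0.  0. -1.] F [ 0.4  0.2 -2.2] w 0.0111 gf 44.3
delta units tool [-0.05  0.01  0.01]
scene {'location': [0.4771, -0.0434, 0.1333], 'p': 0.68}
scene {'location': [0.3678, -0.185, 0.0044], 'p': 0.58}
side {'location': [0.3647, -0.1836, 0.0112], 'p': 0.89}
side {'location': [0.4782, -0.0478, 0.1301], 'p': 0.69}
```

The tile is gripped flush across its 12 mm thickness (w=11.1 mm). I'll lift it and move to view the rack from above.

Call:
jog_arm(commands=[{"dp": [0, 0, -0.3], "spin": 0}, {"dp": [0, 0, -1.0], "spin": 0}, {"dp": [0, 0, -2.0], "spin": 0}, {"dp": [0, 0, -3.0], "spin": 0}, {"dp": [-0.1, 0.5, -3.5], "spin": 0.2}])

```text
time: 27.42
position: [0.4862, -0.0258, 0.333]
tcp_rot: [0.137, 3.132, -0.004]
contact_force: [1.0, -0.1, -1.4]
grip_width: 0.0114
grip_force: 44.3
```

Call:
jog_arm(commands=[{"dp": [-0.1, 0.8, 0], "spin": 0}, {"dp": [-0.3, 1.9, 0], "spin": 0.4}, {"dp": [-0.6, 3.0, 0], "spin": 0.5}, {"dp": [-0.9, 4.1, 0], "spin": 0.5}, {"dp": [-0.93, 4.55, 0], "spin": 0.5}])

```text
time: 28.05
position: [0.5496, 0.2038, 0.3297]
tcp_rot: [0.203, 3.135, 0.006]
contact_force: [-0.1, 0.1, -1.1]
grip_width: 0.0112
grip_force: 44.3
```

Call:
jog_arm(commands=[{"dp": [0, 0, 0], "spin": 0}, {"dp": [0, 0, 0], "spin": 0}])

```text
time: 28.3
position: [0.55, 0.1975, 0.3289]
tcp_rot: [0.213, 3.134, -0.002]
contact_force: [0.0, -0.0, -0.5]
grip_width: 0.0114
grip_force: 44.4
```

```bash
python3 - <<'E'
from h import *
import pickle
np.set_printoptions(precision=1,suppress=True)
o,M=state(); w=arm.get_image("wrist"); cv2.imwrite("pics/r1.png",w["image"][...,::-1]); pickle.dump((w,o),open("r1.pkl","wb"))
for n,p in (("w",w),("scene",arm.get_image("scene")),("side",arm.get_image("side"))):
  for t in ("rack","blotter","coaster_a","tile"):
    for r in arm.tip_of(p,t)[:3]: print(n,t,round(r["p"],2),np.array(r["location"])*1000, proj(p,r["location"])[0])
  try: print(rect(p,"blotter",.012))
  except Exception as e: print(e)
E
```

```text
t 28.3 tcp [0.6 0.2 0.3] x-yaw 172.21 z [ 0. -0. -1.] F [ 0.  -0.  -0.5] w 0.0114 gf 44.4
w rack 0.85 [469.5 247.6   0.3] [278.6 103.8]
w rack 0.67 [749.7   5.6   1.9] [174.2 266.8]
w blotter 0.79 [460.7 199.6  13.9] [249.4 102.1]
w coaster_a 0.85 [472.8 293.   48.6] [311.5 100.7]
w coaster_a 0.66 [472.5 244.7  45.4] [279.4 105.1]
(array([462.1, 200.7]), array([70.1, 19.2]), -6.6)
scene rack 0.65 [470.9 247.6   1.5] [291.2 159.2]
scene blotter 0.62 [461.  201.9  12.6] [280.9 160.5]
scene blotter 0.29 [ 781.3 -140.9    3. ] [255.4 267.1]
scene coaster_a 0.68 [471.7 287.6  50.8] [300.4 146.8]
scene tile 0.67 [ 371.4 -184.6    8.2] [184.2 188.8]
scene tile 0.57 [551.5 198.6 303.9] [303.5 117.1]
scene tile 0.57 [751.3   8.6   4.2] [286.5 237.6]
(array([453.2, 200.7]), array([39.3, 13.5]), -16.2)
side rack 0.65 [469.6 245.7  -3.2] [220.1 269.9]
side rack 0.5 [548.6 197.6 303.9] [210.7 153.1]
side blotter 0.55 [463.9 202.4  17.2] [233.6 257.7]
side blotter 0.42 [471.9 -46.3  60.1] [294.8 205.8]
side coaster_a 0.8 [469.1 244.8  48.2] [219.9 256. ]
side coaster_a 0.59 [477.6 290.4  51.2] [203.9 261.9]
side tile 0.82 [ 364.7 -184.3    9.6] [349.6 216.1]
side tile 0.71 [551.7 199.3 304. ] [209.3 152.8]
side tile 0.26 [ 749.8 -289.2   -1.1] [282.1 158.3]
(array([793.4, -24.5]), array([221.4, 108.5]), -41.4)
```

The blotter measures 70.1x19.2 mm, exactly its true size, at centre (0.462,0.201) and yaw -6.6°. Now above the slot.

Call:
jog_arm(commands=[{"dp": [0.8, -0.08, 0], "spin": -0.1}, {"dp": [1.5, -0.17, 0.2], "spin": -0.17}, {"dp": [1.76, -0.17, 1.0], "spin": -0.17}, {"dp": [1.76, -0.17, 2.0], "spin": -0.17}, {"dp": [1.76, -0.17, 2.4], "spin": -0.17}])

```text
time: 29.82
position: [0.4595, 0.2013, 0.2059]
tcp_rot: [-0.182, -3.132, 0.004]
contact_force: [-0.2, -0.9, -1.7]
grip_width: 0.0115
grip_force: 44.3
```

Call:
jog_arm(commands=[{"dp": [0, 0, 0], "spin": 0}, {"dp": [0, 0, 0], "spin": 0}])

```text
time: 30.08
position: [0.463, 0.2035, 0.2104]
tcp_rot: [0.183, 3.133, 0.003]
contact_force: [-0.1, -0.5, -1.6]
grip_width: 0.0117
grip_force: 44.4
```

```bash
python3 tgt.py 461.6 201 160; python3 - <<'E'
from h import *
np.set_printoptions(precision=1,suppress=True)
for n in ("scene","side"):
  s=arm.get_image(n)
  for t in ("tile",):
    for r in arm.tip_of(s,t)[:3]: print(n,t,round(r["p"],2),np.array(r["location"])*1000)
E
```

```text
t 30.075 tcp [0.463  0.2035 0.2104] x-yaw 173.31 z [ 0.003  0.002 -1.   ] F [-0.1 -0.5 -1.6] w 0.0117 gf 44.4
delta units tool [ 0.03 -0.05  1.01]
scene tile 0.83 [466.2 207.6 186.9]
scene tile 0.65 [ 371.7 -182.9    7.3]
side tile 0.91 [ 364.5 -184.1    8.3]
side tile 0.82 [463.3 206.1 186.9]
```

Call:
jog_arm(commands=[{"dp": [0.03, -0.05, 0.4], "spin": 0}, {"dp": [0.03, -0.05, 0.8], "spin": 0}, {"dp": [0.03, -0.05, 0.9], "spin": 0}, {"dp": [0.03, -0.05, 0.9], "spin": 0}, {"dp": [0.03, -0.05, 0.9], "spin": 0}])

```text
time: 30.9
position: [0.4602, 0.2006, 0.1641]
tcp_rot: [0.183, 3.135, 0.001]
contact_force: [0.9, -0.0, -1.3]
grip_width: 0.0114
grip_force: 44.3
```

```bash
python3 tgt.py 461.6 201 110; python3 - <<'E'
from fit import *
np.set_printoptions(precision=1,suppress=True)
o=arm.get_obs(); P=o["position"]*1 if hasattr(o["position"],"shape") else np.array(o["position"])
g=[P[0]*1000+6*np.sin(np.radians(-6.7)),P[1]*1000+6,P[2]*1000-85,-6.7,90]
for n in ("scene","side"):
  s=arm.get_image(n)
  for r in arm.tip_of(s,"tile")[:3]: print(n,round(r["p"],2),np.array(r["location"])*1000)
E
```

```text
t 30.9 tcp [0.4602 0.2006 0.1641] x-yaw 173.32 z [ 0.001  0.001 -1.   ] F [ 0.9 -0.  -1.3] w 0.0114 gf 44.3
delta units tool [-0.03  0.01  1.08]
scene 0.49 [460.4 205.4 141.9]
side 0.96 [457.8 196.3 140.6]
side 0.66 [ 367.  -185.8    9.8]
side 0.39 [792.9 144.2   1.2]
```

Call:
jog_arm(commands=[{"dp": [-0.03, 0.01, 0.25], "spin": 0}, {"dp": [-0.03, 0.01, 0.5], "spin": 0}, {"dp": [-0.03, 0.01, 0.75], "spin": 0}, {"dp": [-0.03, 0.01, 0.75], "spin": 0}])

```text
time: 31.6
position: [0.4598, 0.1998, 0.1242]
tcp_rot: [-0.183, -3.133, 0.002]
contact_force: [0.0, 0.2, -1.4]
grip_width: 0.0116
grip_force: 44.3
```

```bash
python3 tgt.py 461.6 201 97
```

```text
t 31.6 tcp [0.4598 0.1998 0.1242] x-yaw 173.33 z [-0.004 -0.001 -1.   ] F [ 0.   0.2 -1.4] w 0.0116 gf 44.3
delta units tool [-0.04  0.03  0.54]
```

Call:
jog_arm(commands=[{"dp": [-0.03, 0.02, 0.2], "spin": 0}, {"dp": [-0.03, 0.02, 0.4], "spin": 0}, {"dp": [-0.03, 0.02, 0.5], "spin": 0}, {"dp": [-0.03, 0.02, 0.5], "spin": 0}])

```text
time: 32.1
position: [0.4624, 0.2011, 0.1005]
tcp_rot: [-0.183, -3.135, 0.001]
contact_force: [0.9, -0.5, -0.9]
grip_width: 0.0113
grip_force: 44.4
```

Call:
jog_arm(commands=[{"dp": [0, 0, 0.02], "spin": 0}, {"dp": [0, 0, 0.04], "spin": 0}, {"dp": [0, 0, 0.04], "spin": 0}])

```text
time: 32.48
position: [0.4629, 0.2013, 0.0991]
tcp_rot: [0.183, 3.136, 0.0]
contact_force: [0.4, 0.8, -1.6]
grip_width: 0.0114
grip_force: 44.4
```

```bash
python3 tgt.py 461.6 201 97
```

```text
t 32.475 tcp [0.4629 0.2013 0.0991] x-yaw 173.31 z [ 0.  0. -1.] F [ 0.4  0.8 -1.6] w 0.0114 gf 44.4
delta units tool [ 0.03 -0.01  0.04]
```

Call:
jog_arm(commands=[{"dp": [0, 0, 0.02], "spin": 0}, {"dp": [0, 0, 0.04], "spin": 0}, {"dp": [0, 0, 0.04], "spin": 0}])

```text
time: 32.85
position: [0.4627, 0.2012, 0.0969]
tcp_rot: [-0.183, -3.136, 0.0]
contact_force: [-0.5, -0.1, -1.1]
grip_width: 0.0116
grip_force: 44.4
```

Call:
jog_arm(commands=[{"dp": [0, 0, 0.02], "spin": 0}, {"dp": [0, 0, 0.04], "spin": 0}, {"dp": [0, 0, 0.04], "spin": 0}])

```text
time: 33.22
position: [0.463, 0.2015, 0.096]
tcp_rot: [0.183, 3.136, -0.001]
contact_force: [-2.4, -0.8, 6.1]
grip_width: 0.0115
grip_force: 45.5
```

```bash
python3 tgt.py 461.6 201 97;  python3 - <<'E'
from h import *
np.set_printoptions(precision=1,suppress=True)
for n in ("scene","side"):
  s=arm.get_image(n)
  for r in arm.tip_of(s,"tile")[:3]: print(n,round(r["p"],2),np.array(r["location"])*1000)
E
```

```text
t 33.225 tcp [0.463  0.2015 0.096 ] x-yaw 173.32 z [ 0.    -0.001 -1.   ] F [-2.4 -0.8  6.1] w 0.0115 gf 45.5
delta units tool [ 0.03 -0.01 -0.02]
scene 0.81 [ 367.6 -185.8    5.7]
scene 0.63 [462.7 206.6  74.4]
side 0.58 [ 367.7 -184.9    8.8]
side 0.57 [462.3 200.1  74.2]
```

Contact with the board is at the expected height. I'll relax, open partway and retreat.

Call:
jog_arm(commands=[{"dp": [0, 0, -0.02], "spin": 0}, {"dp": [0, 0, -0.02], "spin": 0}])

```text
time: 33.67
position: [0.463, 0.2014, 0.0961]
tcp_rot: [0.183, 3.136, 0.0]
contact_force: [-0.2, -0.8, 1.0]
grip_width: 0.0117
grip_force: 44.8
```

Call:
jog_arm(commands=[{"dp": [0, 0, 0], "spin": 0}, {"dp": [0, 0, 0], "spin": 0}, {"dp": [0, 0, 0], "spin": 0}, {"dp": [0, 0, 0], "spin": 0}], gripper=0.6)

```text
time: 34.17
position: [0.4628, 0.2013, 0.096]
tcp_rot: [-0.183, -3.136, -0.0]
contact_force: [-0.5, 0.1, 0.8]
grip_width: 0.0341
grip_force: 0.0
```

Call:
jog_arm(commands=[{"dp": [0, 0, -0.3], "spin": 0}, {"dp": [0, 0, -1.0], "spin": 0}, {"dp": [0, 0, -2.0], "spin": 0}, {"dp": [0, 0, -3.0], "spin": 0}, {"dp": [0, 0, -3.5], "spin": 0}])

```text
time: 34.8
position: [0.4641, 0.2027, 0.2753]
tcp_rot: [0.182, 3.13, 0.003]
contact_force: [0.4, 0.2, -0.0]
grip_width: 0.0343
grip_force: 0.0
```

Call:
jog_arm(commands=[{"dp": [-0.6, 0, 0], "spin": 0}, {"dp": [-1.6, 0, 0], "spin": 0}, {"dp": [-1.6, 0, 0], "spin": 0}, {"dp": [-1.6, 0, 0], "spin": 0}])

```text
time: 35.3
position: [0.5417, 0.1925, 0.2714]
tcp_rot: [-0.182, -3.136, -0.001]
contact_force: [0.1, 0.0, -0.7]
grip_width: 0.0342
grip_force: 0.0
```

```bash
python3 - <<'E'
from fit import *
np.set_printoptions(precision=1,suppress=True)
state()
w=arm.get_image("wrist"); s=arm.get_image("side"); c=arm.get_image("scene")
for n,p in (("w",w),("side",s),("scene",c)):
  for t in ("tile","coaster_a"):
    for r in arm.tip_of(p,t)[:3]: print(n,t,round(r["p"],2),np.array(r["location"])*1000)
g=[463.5,207,12,-6.7,90]
for n,p in (("w",w),("side",s)):
  m=mask(p,g); print(n,m.sum(),*fit([(p,m)],g,[0,1,4]))
E
```

```text
t 35.3 tcp [0.5 0.2 0.3] x-yaw 173.34 z [-0.  0. -1.] F [ 0.1  0.  -0.7] w 0.0342 gf 0.0
w coaster_a 0.69 [473.4 240.7  46.7]
w coaster_a 0.64 [472.1 288.8  48.7]
side tile 0.86 [459.8 200.7  74.5]
side tile 0.84 [ 364.9 -185.3   12.6]
side coaster_a 0.82 [476.4 292.9  49.3]
side coaster_a 0.55 [472.4 244.4  45.2]
side coaster_a 0.18 [512.2 482.8  -1.1]
scene tile 0.73 [ 371.7 -185.     5.4]
scene tile 0.7 [461.2 204.1  73.8]
scene coaster_a 0.67 [472.4 289.2  51.5]
scene coaster_a 0.67 [468.8 245.4  45.5]
scene coaster_a 0.4 [750.1 282.4  -1.5]
w 716.0 [462.5 207.4  12.   -6.7  90. ] 0.05632261323455123
side 638.0 [458.5 208.3  12.   -6.7  90.5] 0.06630875011773574
```

```bash
python3 -c "
from bench import arm
print(arm.job_done())"
```

```text
the job is handed in; nothing more can be done
None
```

The tile was leaned on the easel and released, then taken again by its arched top and stood upright, arch up and centred, in the empty slot. The job was handed in at about 35 s; the cameras still showed both coasters in place.

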